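Mount a filter cartridge on the demo stand's spindle

TASK

Mount the filter cartridge on the demo stand at this aquarium booth: lay the white cartridge with green square ends flat in the cradle between the stand's two grey end plates, its bore in line with their holes. Then draw the orange-knobbed rod out of its wooden holder and thread it, from either side, through one plate, the cartridge and the other plate until its knob is home against the plate. Leave both parts at rest there and leave the other goods where they stand.

Things in the scene. Friction and masses are not known exactly. Their poses are not given: they have to be found in the camera images.
- stand: Fixed demo stand, origin at the centre of its underside on the table, z up. White base 110 (x) x 150 (y) x 12 mm. Two grey upright end plates 70 mm wide (x), 10 mm thick, tops at z = 70 mm, inner faces at y = +-56, outer at +-66 mm. Each has a round 20 mm through hole; both hole axes run along the stand's y at x = 0, z = 44 mm. Yaw within 0.2 rad.
- cradle (a point): Middle of the cradle floor (stand frame 0, 0, 12 mm), flat, 112 mm long between the plates. A cartridge lying here has its bore in line with the holes. Four corner guides at y = +-40 to +-54 mm: inner faces at x = +-34.5 mm up to z = 22 mm, then flaring outward to z = 35 mm. The long sides between them are open for fingers.
- left_hole (a point): Centre of the hole in the outer face of the stand's +y end plate (stand frame 0, 66, 44 mm).
- right_hole (a point): Centre of the hole in the outer face of the stand's -y end plate (stand frame 0, -66, 44 mm).
- cartridge: Loose filter cartridge, about 0.3 kg, lying on the table. Origin at its centre. 100 mm long along its own y, the axis of its 24 mm through bore. White round body 56 mm across, 84 mm long, between two green square caps 64 x 64 x 8 mm. Lies on a flat of its caps, centre 32 mm up; either end and any flat will do. Grip the body across, between the caps.
- rod: Loose spindle rod, about 0.12 kg. Origin on its axis at the shoulder, where shaft meets knob. Aluminium shaft, 12 mm diameter, runs 160 mm along its +x to a rounded tip; square orange knob 26 x 26 x 34 mm runs along its -x. Starts level, axis 40 mm up, knob in the holder's pocket. Laid on the table it does not roll and lies nose down by 0.04 rad.
- rod_tip (a point): The rounded end of the rod's shaft, 160 mm from the shoulder along the rod's +x. The rod balances about 37 mm from the shoulder, on the shaft.
- holder: Fixed plywood rod holder, origin at the centre of its underside on the table, z up. Block x = -53 to 68 mm, 60 mm wide (y), 27 mm high; on it a pocket with a clear roof for the knob, top at z = 69 mm, open only to the holder's +x (the way the rod points), and a notched post. Rod shoulder at x = -5 mm; the shaft is free to be gripped from above from x = 80 mm to the tip at x = 155 mm.
- holder_mouth (a point): Middle of the pocket's mouth (holder frame -2, 0, 40 mm). The pocket is 38 mm wide, floor z = 27, roof z = 63 mm. The post at x = 59.5 to 67.5 mm carries the shaft in a 16 mm wide notch open at the top (post top z = 53 mm). Draw the rod 40 to 58 mm along +x, then lift: the knob is then between pocket and post.
- dropper: white dropper bottle, 32 mm dia, 75 mm tall; a bystander, leave it. Origin at the centre of its underside.
- tube_a: kraft cardboard tube with pale lid, 68 mm dia, 90 mm tall; a bystander, leave it. Origin at the centre of its underside.
- tube_b: a second kraft cardboard tube with pale lid, 68 mm dia, 90 mm tall; a bystander, leave it. Origin at the centre of its underside.
- tub_low: low kraft tub with pale lid, 68 mm dia, 60 mm tall; a bystander, leave it. Origin at the centre of its underside.
- jar: amber jar with black cap, 56 mm dia, 70 mm tall; a bystander, leave it. Origin at the centre of its underside.
- food_pack: red pack, 50 x 90 x 50 mm; a bystander, leave it. Origin at the centre of its underside.
Mind the look-alikes: they are no part of the job. Leave any blue or pink look-alike of the cartridge alone.

How it is judged:
By the outcome, as a careful person would: the job done as asked, in the order asked, and still so for the second after the job is handed in, with the robot touching nothing.
It also fails if it takes over 58 s, if anything falls off the work surface, if the arm or the gripper's body presses on something with over 40 N, if the wrist force passes 120 N, or if a joint passes its speed limit or range.

ROBOT

A 6-joint arm with a two-finger parallel gripper is mounted at the origin on the work surface. World frame = base frame: x ahead of the robot, y to its left, z up, the work surface at z = 0. Lengths are in m, angles in rad, forces in N, time in s.
With the tool pointing down it reaches from about 0.35 to 0.775 m from the base axis. Payload 7.3 kg.
Tool frame: the origin (TCP) lies midway between the tips of the shut fingers; the grasp point (between the pads) lies 19 mm behind it (robot.grasp_offset is the z of the grasp point in the tool frame, in m); z points along the fingers, y is the direction in which the jaws open and shut (so a half turn about z gives the same grasp; the last joint's range is limited). The gripper opens to 92 mm and grips with 3 to 60 N. Pads are 19 mm wide; open, the fingers measure 130 mm over their backs; the gripper's body (75 mm by 190 mm) begins 47 mm behind the grasp point.
Start: joints at [-1.354, 0.342, 1.524, -0, 1.275, -0.146], TCP at [0.186, -0.491, 0.227] pointing down, gripper open.
Joint ranges: [-2.53, 2.53], [-0.77, 2.02], [0.04, 2.7], [-1, 4.14], [0.28, 2.66], [-3.11, 3.11]. Speed limits (rad/s): [2.57, 2.57, 3.14, 3.14, 3.14, 3.14].

INTERFACE

Orientations are given as [roll, pitch, yaw] about the fixed x, y, z axes, in that order (R = Rz(yaw) Ry(pitch) Rx(roll)).
In Python, from cell import observe, imaging, workorder, robot gives the robot as it stands. The module is installed in compiled form; this text tells all that it offers.
- The arm moves only by the tool send_rows, never from a script. Its argument "series" is a list of rows, each a list of 7 numbers: the shift along the tool's x, y, z in m, then the turn, a rotation vector about the tool's x, y, z in rad, then the closure, from 0 (fully open) to 1 (shut). A call has 1 to 5 rows; each row shifts and turns the commanded pose from where the row before left it, along the tool's axes as they then stand; what a row does not reach is not made up. A row lasts 1/12 s, in which the tool goes at most 41.7 mm and 7.16 degrees, less where a joint would pass 70% of its speed; a pose out of reach is approached as far as the arm can. A call is refused whole if a number of a shift passes 0.0417 or a number of a turn 0.125, either way. A call with a gripper value outside its range is refused whole. The fingers move at their own pace and stop on an object; "newtons" is the grip in N (left out, the last holds). Time passes only in rows, so rows that do not move let the fingers close. It gives the time, the measured TCP pose, the force and the opening at its end, in the units of the state.
- observe(): the state, without advancing time (a new reading comes with each control period).
- imaging.read_camera(name): name is "scene" or "top"; returns a dict with "color" (400x640x3 uint8, red, green, blue), "range_z" (400x640 float32, m along the optical axis (not along the pixel's ray), 0 where there is no reading), "vfov" (degrees; the focal length in pixels is half the picture's height over the tangent of half this angle, whatever the lens; pixels are square), "cx", "cy" (the principal point, pixels), "dist_coeffs" ([k1, k2, p1, p2, k3] as OpenCV has them; the pictures are not rectified), "T" (4x4, takes a point from camera to world coordinates). Camera axes: x right, y down, z forward; pixel columns grow to the right and rows downward; lengths in m; the calibration is good to about 2 mm. A picture is of the moment at which its call begins.
- workorder.hand_in(): hands the job in, once; it reports no verdict.
The state is a dict: "time": time; "qpos": joint angles; "qvel": joint speeds; "joint_efforts": joint torques, N m; "tool_pos": TCP position; "tool_rot": TCP orientation; "contact_force": force on the tool from outside, world axes, zero at the start; "torque": the same for the moment, N m; "opening": finger opening in m.
Only numpy, scipy, OpenCV 4.12 (cv2) and the standard library are available. Lean on these libraries where they do the work, as an engineer would, in place of code of your own. Each camera call takes 0.05 s, during which the arm holds its last target.

## Working session

There is one attempt and no reset: what is moved stays moved. The work goes in short steps, Python scripts to look and compute and a tool call to move; the robot and the scene stay as the last step left them, time stands still between calls to the robot, and variables do not carry over. Pictures are saved under pics/ and viewed, and the job is handed in when it is done.

Besides the shell and the picture viewer there is one more tool, called by a JSON object that holds its "op" and its "data", one argument or row to a line. send_rows: Moves the arm, as the interface text tells. Its arguments: {"type":"object","properties":{"series":{"type":"array","items":{"type":"array","items":{"type":"number"}}},"newtons":{"type":"number"}},"required":["series"]}

```bash
mkdir -p pics; ls; cat > h.py <<'E'
import numpy as np, cv2, pickle
from cell import observe, imaging, workorder, robot
def snap(n):
    d=imaging.read_camera(n); pickle.dump(d,open(f'{n}.pkl','wb')); return d
def load(n): return pickle.load(open(f'{n}.pkl','rb'))
def K(d):
    f=200/np.tan(np.radians(d['vfov'])/2)
    return np.array([[f,0,d['cx']],[0,f,d['cy']],[0,0,1.]])
def rays(d,px):
    u=cv2.undistortPoints(np.array(px,float).reshape(-1,1,2),K(d),np.array(d['dist_coeffs'],float)).reshape(-1,2)
    return np.c_[u,np.ones(len(u))]
def onplane(d,px,z):
    r=rays(d,px)@d['T'][:3,:3].T; o=d['T'][:3,3]
    return o+r*((z-o[2])/r[:,2])[:,None]
def cloud(d):
    H,W=d['range_z'].shape
    v,u=np.mgrid[:H,:W]
    r=rays(d,np.c_[u.ravel(),v.ravel()])*d['range_z'].reshape(-1,1)
    return (r@d['T'][:3,:3].T+d['T'][:3,3]).reshape(H,W,3)
def proj(d,p):
    Ti=np.linalg.inv(d['T'])
    return cv2.projectPoints(np.array(p,float).reshape(-1,1,3),cv2.Rodrigues(Ti[:3,:3])[0],Ti[:3,3],K(d),np.array(d['dist_coeffs'],float))[0].reshape(-1,2)
def save(name,img): cv2.imwrite('pics/'+name,img[:,:,::-1])
E
python3 - <<'E'
from h import *
for n in('scene','top'):
    d=snap(n); save(n+'0.png',d['color']); print(n,d['vfov'],d['cx'],d['cy'],d['dist_coeffs'],d['T'].round(3).tolist())
print(observe()); print([a for a in dir(robot) if a[0]!='_'],robot.grasp_offset)
E
```

```text
pics
scene 48.18352614944011 321.8213878904416 201.34628111433338 [-0.05658618  0.          0.          0.          0.        ] [[0.731, 0.373, -0.571, 1.275], [0.682, -0.374, 0.628, -0.72], [0.021, -0.849, -0.528, 0.746], [0.0, 0.0, 0.0, 1.0]]
top 53.365427278665116 315.2360902082702 198.74687065179586 [0.01448173 0.         0.         0.         0.        ] [[-0.0, -0.988, 0.153, 0.32], [-1.0, 0.002, 0.014, 0.077], [-0.014, -0.153, -0.988, 1.434], [0.0, 0.0, 0.0, 1.0]]
{'time': 0.1, 'qpos': array([-1.35405079e+00,  3.42667604e-01,  1.52491833e+00,  4.77089649e-06,
        1.27535203e+00, -1.45999279e-01]), 'qvel': array([ 0.00261284, -0.00302211, -0.00195062,  0.00175385, -0.00043613,
        0.00298819]), 'joint_efforts': array([ 1.57555965e-03, -4.32004416e+01, -2.44694871e+01,  7.18942448e-02,
        5.26432588e-02, -2.73956039e-05]), 'tool_pos': array([ 0.18623912, -0.49048564,  0.22610799]), 'tool_rot': array([-3.14026231e+00, -2.00231802e-04,  3.62743289e-01]), 'contact_force': array([ 0.12296014, -0.79421448, -0.59415276]), 'torque': array([-0.03897049,  0.02150517, -0.01772636]), 'opening': 0.09178904166468908}
['IKError', 'grasp_offset'] -0.0188
```

View pics/scene0.png

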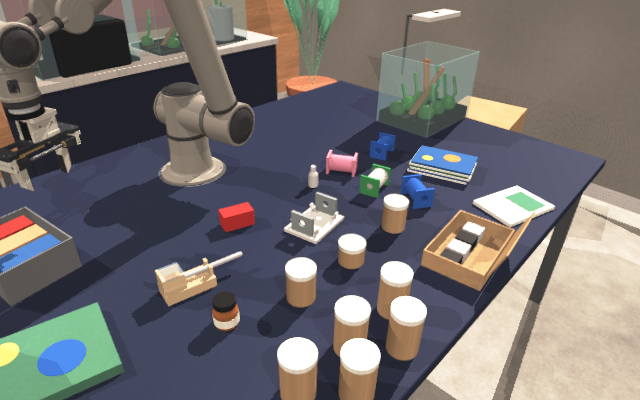

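View pics/top0.png

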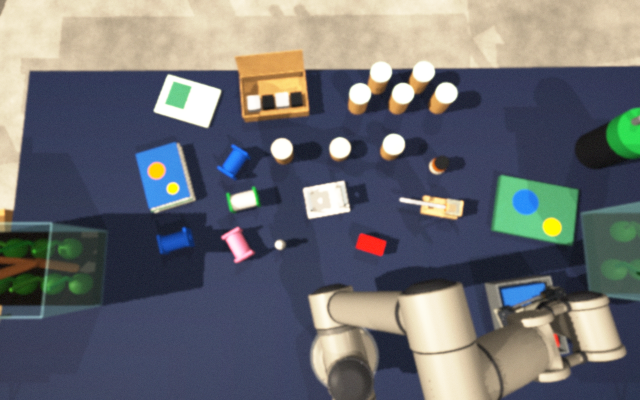

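The scene picture shows five look-alike spools: green-capped at scene (375,180)/top (242,199), pink at (342,162)/(238,244), and blue at (383,147), (417,190). Only the first is white with green caps. The stand is at top (327,199), and the holder with its rod is at top (435,206). I'll confirm with an enlarged crop.

```bash
python3 - <<'E'
from h import *
t=load('top');s=load('scene')
a=cv2.resize(t['color'][140:260,190:350],(800,600),interpolation=cv2.INTER_CUBIC); save('crop1.png',a)
a=cv2.resize(t['color'][180:230,380:480],(800,400),interpolation=cv2.INTER_CUBIC); 
b=cv2.resize(s['color'][150:250,275:435],(800,500),interpolation=cv2.INTER_CUBIC); save('crop2.png',a); save('crop3.png',b)
b=cv2.resize(s['color'][230:330,130:290],(800,500),interpolation=cv2.INTER_CUBIC); save('crop4.png',b)
C=cloud(t)
for p in[(242,199),(327,187),(327,212),(322,200),(425,204),(455,208),(440,207),(410,202),(300,120)]: print(p,C[p[1],p[0]].round(4), t['color'][p[1],p[0]])
E
```

```text
(242, 199) [0.5332 0.3533 0.0597] [255 255 254]
(327, 187) [0.5843 0.0548 0.0104] [255 255 254]
(327, 212) [0.4922 0.0553 0.0148] [255 255 254]
(322, 200) [0.5368 0.0731 0.0083] [251 246 234]
(425, 204) [ 0.516  -0.2875  0.0465] [251 245 234]
(455, 208) [ 0.4995 -0.3852  0.0637] [241 216 166]
(440, 207) [ 0.5059 -0.3404  0.0425] [252 247 236]
(410, 202) [ 0.5236 -0.2361  0.0436] [244 238 232]
(300, 120) [ 0.844   0.1551 -0.0036] [54 61 87]
```

View pics/crop1.png

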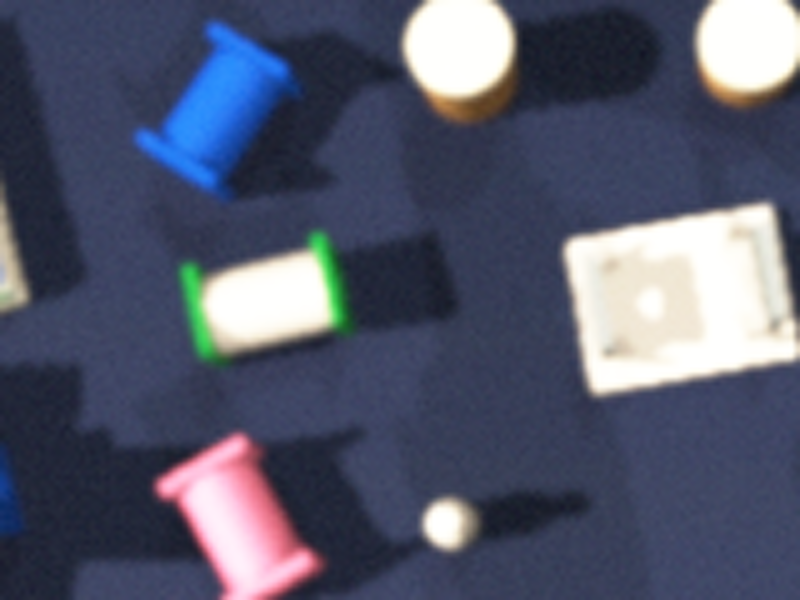

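View pics/crop2.png

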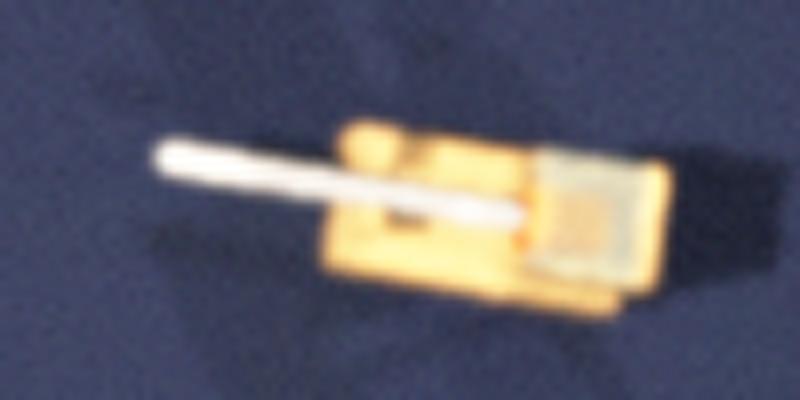

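View pics/crop3.png

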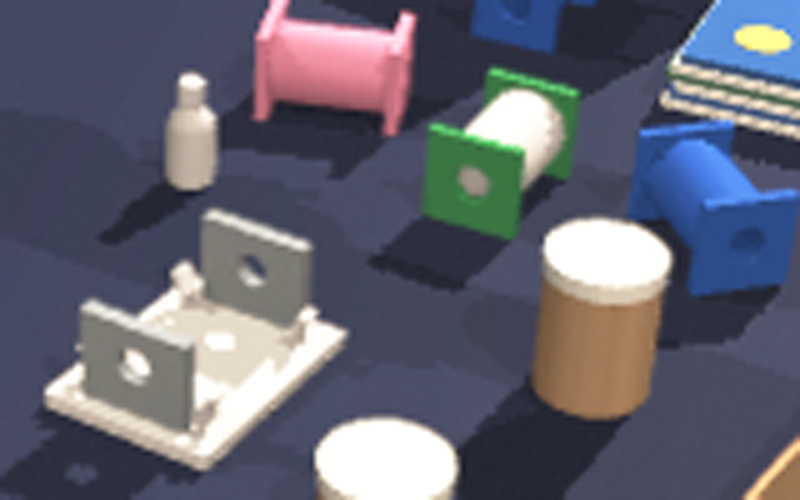

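View pics/crop4.png

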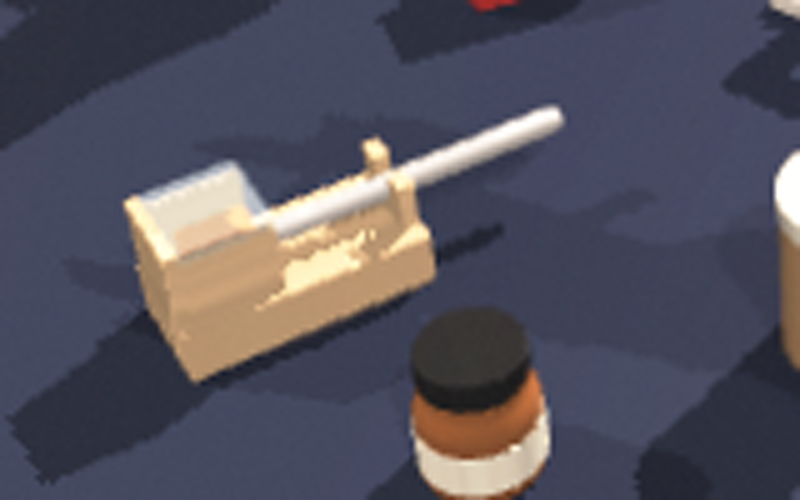

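The crop confirms it: the white body with green square caps at top (242,199) is the cartridge. Next I'll measure the stand, cartridge and rod.

```bash
cat > meas.py <<'E'
from h import *
def blob(mask,seed):
    n,l=cv2.connectedComponents(mask.astype(np.uint8)); return l==l[seed[1],seed[0]]
if __name__=='__main__':
    t=load('top');s=load('scene')
    for nm,d in(('top',t),('scene',s)):
        C=cloud(d); hsv=cv2.cvtColor(d['color'],cv2.COLOR_RGB2HSV)
        g=(hsv[...,0]>45)&(hsv[...,0]<80)&(hsv[...,1]>110)&(abs(C[...,0]-.533)<.08)&(abs(C[...,1]-.353)<.09)
        P=C[g]; print(nm,'green',len(P),P[:,2].min().round(3),P[:,2].max().round(3))
        Q=P[P[:,2]>.035]; r=cv2.minAreaRect(Q[:,:2].astype(np.float32)*1000); print(' rect',r)
        m=(abs(C[...,0]-.54)<.09)&(abs(C[...,1]-.055)<.1)
        for lo,hi in((.005,.02),(.03,.08)):
            mm=m&(C[...,2]>lo)&(C[...,2]<hi); Q=C[mm]; print(nm,'stand',lo,len(Q),cv2.minAreaRect(Q[:,:2].astype(np.float32)*1000))
        m=(C[...,2]>.03)&(C[...,2]<.06)&(C[...,1]>-.30)&(C[...,1]<-.19)&(abs(C[...,0]-.52)<.03)
        Q=C[m]; print(nm,'rod',len(Q),Q.mean(0).round(4),cv2.fitLine(Q.astype(np.float32),cv2.DIST_HUBER,0,.01,.01).ravel().round(4),Q[:,1].max())
E
python3 meas.py
python3 - <<'E'
from h import *
# top pixel-based rays
t=load('top');s=load('scene')
for nm,d in(('top',t),('scene',s)):
    c=d['color']; hsv=cv2.cvtColor(c,cv2.COLOR_RGB2HSV)
    C=cloud(d); P=C[(abs(C[...,0]-.6)<.05)&(abs(C[...,1]-.2)<.02)]; print(nm,'table z',np.median(P[:,2]),P[:,2].std())
    if nm=='top':
        # stand base outline
        m=np.zeros(c.shape[:2],np.uint8); m[170:230,295:360]=255
        w=((hsv[...,2]>150)&(m>0)).astype(np.uint8)
        cs=max(cv2.findContours(w,0,2)[0],key=cv2.contourArea)
        p=cs.reshape(-1,2); q=onplane(d,p,.012)
        print('base rect',cv2.minAreaRect(q[:,:2].astype(np.float32)*1000), cv2.boundingRect(cs))
        w2=cv2.inRange(hsv,(45,100,40),(80,255,255)); m[:]=0; m[175:225,215:270]=255; w2&=m
        n,l,st,ce=cv2.connectedComponentsWithStats(w2); print(st,ce)
E
```

```text
top green 160 -0.005 0.071
 rect ((534.4886474609375, 351.28106689453125), (65.26437377929688, 100.46511840820312), 13.778606414794922)
top stand 0.005 1162 ((541.4276733398438, 55.22947311401367), (176.63619995117188, 195.4794921875), 0.34348413348197937)
top stand 0.03 169 ((539.90380859375, 57.38130187988281), (93.12501525878906, 131.9032440185547), 10.565515518188477)
top rod 135 [ 0.5238 -0.2615  0.045 ] [ 0.1959  0.9806 -0.0078  0.5238 -0.2615  0.045 ] -0.2014510278505143
scene green 381 -0.001 0.066
 rect ((538.31103515625, 348.57427978515625), (64.87975311279297, 106.80045318603516), 14.47108268737793)
scene stand 0.005 829 ((541.83203125, 56.052894592285156), (112.91315460205078, 157.633056640625), 9.418747901916504)
scene stand 0.03 621 ((542.013671875, 54.78448486328125), (94.99188995361328, 140.1835174560547), 11.795929908752441)
scene rod 249 [ 0.5297 -0.2626  0.0429] [ 0.1798  0.9834 -0.0259  0.5297 -0.2626  0.0429] -0.2023042291562912
top table z 0.00047977227702444836 0.0032343024367182146
base rect ((538.843017578125, 59.10942077636719), (117.63108825683594, 156.22914123535156), 10.319755554199219) (303, 181, 47, 38)
[[     0      0    640    400 255833]
 [   251    186     10     21     89]
 [   226    192     10     21     78]] [[319.54953818 199.50036156]
 [256.33707865 195.92134831]
 [229.08974359 202.3974359 ]]
scene table z -0.0008350643390272472 0.0015688608979363883
```

```bash
python3 - <<'E'
from h import *
s=load('scene');t=load('top')
b=cv2.resize(s['color'][185:245,280:350],(770,660),interpolation=cv2.INTER_CUBIC)[:600]; save('c5.png',b)
a=cv2.resize(t['color'][175:225,297:357],(780,650),interpolation=cv2.INTER_CUBIC)[:600]; 
a=np.clip((a.astype(float)-150)*2.4,0,255).astype(np.uint8); save('c6.png',a)
C=cloud(t)
for nm,d in(('top',t),('scene',s)):
    C=cloud(d); m=(abs(C[...,0]-.54)<.08)&(abs(C[...,1]-.055)<.1)&(C[...,2]>.045)
    P=C[m]; 
    R=np.radians(10.5); e=np.array([-np.sin(R),np.cos(R)]); yy=(P[:,:2]-[.541,.056])@e
    for sg in(-1,1):
        q=P[(yy*sg>.03)]; print(nm,sg,len(q),cv2.minAreaRect(q[:,:2].astype(np.float32)*1000))
E
```

```text
top -1 70 ((550.3922729492188, -2.377788543701172), (68.78828430175781, 10.532707214355469), 10.351188659667969)
top 1 60 ((528.7679443359375, 117.42589569091797), (69.01931762695312, 9.638758659362793), 10.402137756347656)
scene -1 210 ((551.5068969726562, -3.7679014205932617), (72.08606719970703, 17.533496856689453), 9.196684837341309)
scene 1 183 ((530.5175170898438, 115.03526306152344), (71.9451904296875, 17.520204544067383), 11.802485466003418)
```

View pics/c5.png

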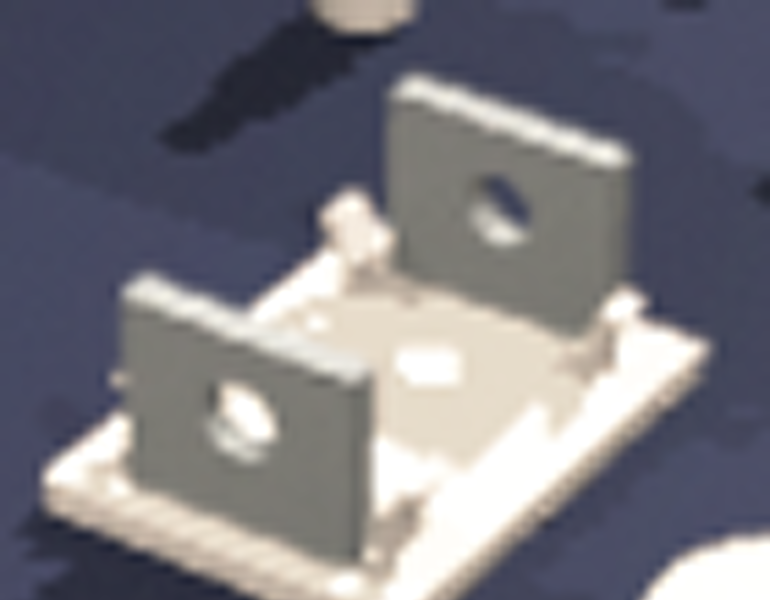

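View pics/c6.png

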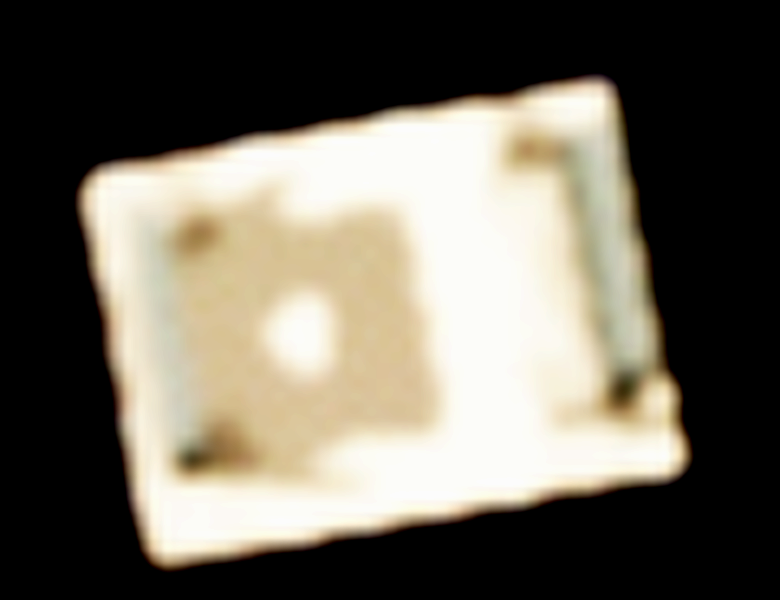

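```bash
python3 - <<'E'
from h import *
s=load('scene');t=load('top')
px=lambda p,k,o:(np.array(p,float)+.5)/k-.5+o
h=onplane(s,px([[242,421],[499,210]],11,[280,185]),.044); print('holes',h.round(4))
v=h[1]-h[0]; yaw=np.arctan2(-v[0],v[1]); e=v[:2]/np.linalg.norm(v[:2]); print(np.linalg.norm(v[:2]),'exp .122 yaw',yaw,'ctr',h[0][:2]+e*.066,h[1][:2]-e*.056)
k=onplane(t,px([[85,168],[612,80],[687,475],[152,567]],13,[297,175]),.010)[:,:2]; print(k.round(4),k.mean(0), [np.linalg.norm(k[i]-k[i-1]).round(4) for i in range(4)])
v=(k[0]+k[3]-k[1]-k[2]); print('yaw',np.arctan2(-v[0],v[1]))
# plate tops top view: bright lines at z=.07 ; plate1 ends (572,140)-(635,385); plate2 (155,215)-(190,460)
# cartridge: cap centroids at z ~.064 (top view)
c=onplane(t,[[256.34,195.92],[229.09,202.4]],.055); v=c[1]-c[0]; print('cart',c.round(4),c.mean(0),np.linalg.norm(v),np.arctan2(-v[0],v[1]))
# cartridge white body centre from top and scene; cap corners
# rod from scene/top pixel masks at z=.040
for nm,d,box in(('top',t,(398,196,422,210)),('scene',s,(205,245,250,285))):
    x0,y0,x1,y1=box; im=d['color'][y0:y1,x0:x1].astype(int); m=im.min(2)>(150 if nm=='top' else 130)
    ys,xs=np.nonzero(m); P=onplane(d,np.c_[xs+x0,ys+y0],.040 if nm=='scene' else .042); L=cv2.fitLine(P[:,:2].astype(np.float32),cv2.DIST_HUBER,0,.01,.01).ravel()
    pr=(P[:,:2]-L[2:])@L[:2]; print(nm,'rod',len(P),L.round(4),'yaw',np.arctan2(L[1],L[0]), (L[2:]+L[:2]*pr.max()).round(4),(L[2:]+L[:2]*pr.min()).round(4))
E
```

```text
holes [[ 0.5531 -0.0058  0.044 ]
 [ 0.5315  0.1127  0.044 ]]
0.12042240193617618 exp .122 yaw 0.18044978909456402 ctr [0.54130192 0.05911786] [0.54158506 0.05756587]
[[ 0.5829  0.1418]
 [ 0.6075 -0.0058]
 [ 0.496  -0.0254]
 [ 0.4707  0.1227]] [0.53927558 0.05832978] [np.float64(0.1138), np.float64(0.1497), np.float64(0.1132), np.float64(0.1502)]
yaw 0.16746278563357542
cart [[0.5448 0.304  0.055 ]
 [0.522  0.3993 0.055 ]] [0.53337487 0.35166623 0.055     ] 0.0979527681262234 0.2350321863793267
top rod 103 [ 0.1815  0.9834  0.528  -0.2363] yaw 1.3882732 [ 0.535  -0.1984] [ 0.5208 -0.2755]
scene rod 237 [ 0.0569  0.9984  0.5281 -0.2412] yaw 1.5138947 [ 0.5306 -0.1977] [ 0.5235 -0.3225]
```

```bash
cat > plan.py <<'E'
import sys,json
from h import *
from scipy.spatial.transform import Rotation as R, Slerp
def pose():
    o=observe(); return np.array(o['tool_pos']),R.from_euler('xyz',o['tool_rot'])
def plan(wps,clos,vmax=.040,p=None,r=None):
    """wps: list of (x,y,z,yaw[,tilt[,vmax]]) ; tilt = turn about tool y (after yaw)"""
    if p is None: p,r=pose()
    rows=[]
    for w in wps:
        q=np.array(w[:3]); rt=R.from_euler('z',w[3])*R.from_euler('x',np.pi)*R.from_euler('y',w[4] if len(w)>4 else 0)
        v=w[5] if len(w)>5 else vmax
        ang=(r.inv()*rt).magnitude()
        n=max(1,int(np.ceil(max(np.linalg.norm(q-p)/v,ang/.118))))
        sl=Slerp([0,1],R.concatenate([r,rt])); p0=p.copy()
        for i in range(1,n+1):
            d=r.inv().apply(p0+(q-p0)*i/n-p).round(4); t=(r.inv()*sl(i/n)).as_rotvec().round(3)
            rows.append([float(a)+0 for a in d]+[float(a)+0 for a in t]+[clos])
            p=p+r.apply(d); r=r*R.from_rotvec(t)
    for i in range(0,len(rows),5): print(json.dumps(rows[i:i+5]))
    print(len(rows),'rows; end',p.round(4))
E
python3 - <<'E'
from plan import *
plan([(.42,-.1,.2,1.0),(.534,.352,.09,1.806)],0)
t=load('top');C=cloud(t)
for p in[(393,145),(340,148),(282,150),(438,163),(371,244),(280,244)]: print(p,C[p[1],p[0]].round(3))
E
```

```text
[[0.0298, -0.0235, 0.0022, 0.0, 0.0, -0.053, 0], [0.0309, -0.0219, 0.0022, 0.0, 0.0, -0.053, 0], [0.0321, -0.0202, 0.0022, 0.0, 0.0, -0.053, 0], [0.0331, -0.0185, 0.0023, 0.0, 0.0, -0.053, 0], [0.034, -0.0168, 0.0022, 0.0, 0.0, -0.054, 0]]
[[0.0349, -0.0148, 0.0022, -0.001, 0.0, -0.053, 0], [0.0357, -0.013, 0.0022, 0.0, 0.0, -0.053, 0], [0.0362, -0.0111, 0.0022, 0.0, 0.0, -0.053, 0], [0.0368, -0.0091, 0.0022, 0.0, 0.0, -0.053, 0], [0.0373, -0.0072, 0.0022, 0.0, -0.001, -0.053, 0]]
[[0.0375, -0.0052, 0.0021, 0.0, 0.0, -0.053, 0], [0.0378, -0.0032, 0.0022, 0.0, 0.0, -0.053, 0], [0.0368, -0.0124, 0.0092, 0.0, 0.0, -0.067, 0], [0.0376, -0.0098, 0.0091, 0.0, 0.0, -0.067, 0], [0.0382, -0.0074, 0.0092, 0.0, 0.0, -0.068, 0]]
[[0.0385, -0.0047, 0.0091, 0.0, 0.0, -0.067, 0], [0.0388, -0.0021, 0.0092, 0.0, 0.0, -0.067, 0], [0.0389, 0.0004, 0.0091, 0.0, 0.0, -0.067, 0], [0.0387, 0.0031, 0.0092, 0.0, 0.0, -0.067, 0], [0.0384, 0.0057, 0.0091, 0.0, 0.0, -0.068, 0]]
[[0.038, 0.0082, 0.0092, 0.0, 0.0, -0.067, 0], [0.0373, 0.0108, 0.0091, 0.0, 0.0, -0.067, 0], [0.0366, 0.0132, 0.0092, 0.0, 0.0, -0.067, 0], [0.0355, 0.0157, 0.0092, 0.0, 0.0, -0.067, 0]]
24 rows; end [0.534 0.352 0.09 ]
(393, 145) [ 0.718 -0.175  0.088]
(340, 148) [0.716 0.009 0.062]
(282, 150) [0.7   0.212 0.094]
(438, 163) [ 0.657 -0.332  0.071]
(371, 244) [ 0.377 -0.096  0.048]
(280, 244) [0.376 0.216 0.075]
```

{"op": "send_rows", "data": {
  "series": [
    [0.03,-0.0235,0.002,0,0,-0.053,0],
    [0.031,-0.022,0.002,0,0,-0.053,0],
    [0.032,-0.02,0.002,0,0,-0.053,0],
    [0.033,-0.0185,0.002,0,0,-0.053,0],
    [0.034,-0.017,0.002,0,0,-0.053,0]
  ]
}}

```text
time: 0.52
tool_pos: [0.2841, -0.3263, 0.2163]
tool_rot: [-3.141, -0.0, 0.63]
contact_force: [1.1, -0.9, 0.2]
opening: 0.092
```

{"op": "send_rows", "data": {
  "series": [
    [0.035,-0.015,0.002,0,0,-0.053,0],
    [0.0355,-0.013,0.002,0,0,-0.053,0],
    [0.036,-0.011,0.002,0,0,-0.053,0],
    [0.037,-0.009,0.002,0,0,-0.053,0],
    [0.037,-0.007,0.002,0,0,-0.053,0]
  ]
}}

```text
time: 0.93
tool_pos: [0.3817, -0.164, 0.2066]
tool_rot: [-3.142, 0.0, 0.895]
contact_force: [1.6, -0.7, -0.2]
opening: 0.0916
```

{"op": "send_rows", "data": {
  "series": [
    [0.0375,-0.005,0.002,0,0,-0.053,0],
    [0.038,-0.003,0.002,0,0,-0.053,0],
    [0.037,-0.0125,0.009,0,0,-0.067,0],
    [0.0375,-0.01,0.009,0,0,-0.067,0],
    [0.038,-0.0075,0.009,0,0,-0.067,0]
  ]
}}

```text
time: 1.35
tool_pos: [0.449, 0.0142, 0.1752]
tool_rot: [-3.142, 0.0, 1.203]
contact_force: [1.4, 0.4, -1.0]
opening: 0.0919
```

{"op": "send_rows", "data": {
  "series": [
    [0.0385,-0.0045,0.009,0,0,-0.067,0],
    [0.039,-0.002,0.009,0,0,-0.067,0],
    [0.039,0.0005,0.009,0,0,-0.067,0],
    [0.0385,0.003,0.009,0,0,-0.067,0],
    [0.0385,0.0055,0.009,0,0,-0.067,0]
  ]
}}

```text
time: 1.77
tool_pos: [0.4968, 0.2025, 0.1299]
tool_rot: [-3.141, 0.0, 1.538]
contact_force: [0.3, 0.2, -0.0]
opening: 0.0919
```

{"op": "send_rows", "data": {
  "series": [
    [0.038,0.008,0.009,0,0,-0.067,0],
    [0.037,0.011,0.009,0,0,-0.067,0],
    [0.0365,0.013,0.009,0,0,-0.067,0],
    [0.0355,0.0155,0.009,0,0,-0.067,0]
  ]
}}

```text
time: 2.1
tool_pos: [0.5348, 0.3525, 0.0936]
tool_rot: [-3.141, 0.0, 1.806]
contact_force: [1.0, -0.2, -1.0]
opening: 0.0919
```

```bash
python3 - <<'E'
from plan import *
o=observe(); print(o['time'],o['tool_pos'],o['tool_rot'],np.abs(o['qvel']).max())
s=snap('scene'); save('s1.png',s['color'])
o=observe(); print(o['time'],o['tool_pos'],o['tool_rot'])
plan([(.534,.352,.013,1.806,0,.02)],0)
E
```

```text
2.1 [0.53479638 0.35252276 0.09364032] [-3.14065788e+00  4.05205197e-04  1.80639514e+00] 0.9976926139881532
2.15 [0.53488031 0.35854456 0.09118002] [-3.14095602e+00 -2.58183350e-03  1.81322517e+00]
[[-0.0016, -0.0006, 0.0195, 0.0, -0.001, 0.002, 0], [-0.0016, -0.0006, 0.0196, 0.0, 0.0, 0.002, 0], [-0.0015, -0.0006, 0.0195, 0.0, -0.001, 0.001, 0], [-0.0016, -0.0006, 0.0196, -0.001, -0.001, 0.002, 0]]
4 rows; end [0.534 0.352 0.013]
```

View pics/s1.png

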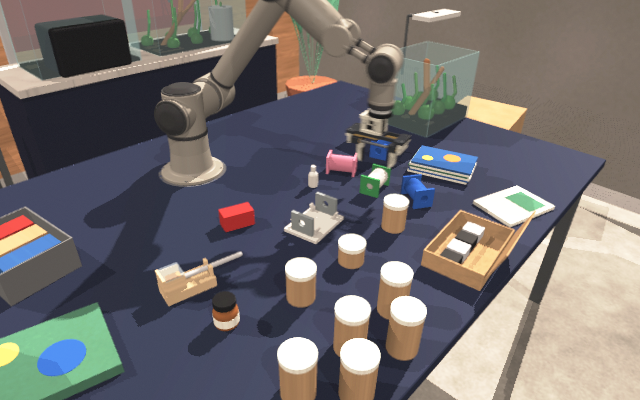

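{"op": "send_rows", "data": {
  "series": [
    [0,0,0,0,0,0,0],
    [0,0,0,0,0,0,0],
    [0,0,0,0,0,0,0]
  ]
}}

```text
time: 2.4
tool_pos: [0.5348, 0.3497, 0.0946]
tool_rot: [-3.141, 0.001, 1.802]
contact_force: [0.4, -1.2, 0.1]
opening: 0.0923
```

```bash
python3 - <<'E'
from plan import *
o=observe(); print(o['time'],o['tool_pos'],o['tool_rot'])
s=snap('scene'); print(proj(s,o['tool_pos']),proj(s,[.534,.352,.06]))
im=cv2.resize(s['color'][110:210,310:450],(770,550),interpolation=cv2.INTER_CUBIC);save('s2.png',im)
E
```

```text
2.4 [0.5347989  0.34971275 0.09460984] [-3.14084605e+00  6.28676173e-04  1.80183703e+00]
[[375.88179254 162.94469852]] [[375.22342646 172.10924961]]
```

View pics/s2.png

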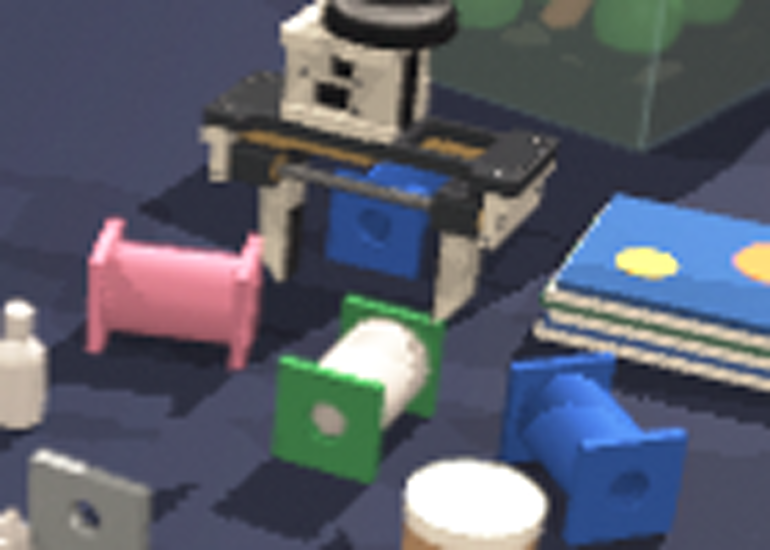

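{"op": "send_rows", "data": {
  "series": [
    [0.001,0,0.02,0,0,0,0],
    [0.001,0,0.02,0,0,0,0],
    [0,0,0.02,0,0,0,0],
    [0,0,0.015,0,0,0,0],
    [0,0,0.006,0,0,0,0]
  ]
}}

```text
time: 2.87
tool_pos: [0.5337, 0.3507, 0.0122]
tool_rot: [-3.139, 0.001, 1.801]
contact_force: [-0.7, -0.5, -0.4]
opening: 0.0917
```

{"op": "send_rows", "data": {
  "series": [
    [0,0,0,0,0,0,0.6],
    [0,0,0,0,0,0,0.6],
    [0,0,0,0,0,0,0.8],
    [0,0,0,0,0,0,0.8],
    [0,0,0,0,0,0,0.8]
  ],
  "newtons": 30
}}

```text
time: 3.28
tool_pos: [0.5351, 0.3528, 0.0148]
tool_rot: [3.14, -0.0, 1.803]
contact_force: [-0.6, -0.3, -0.3]
opening: 0.0632
```

{"op": "send_rows", "data": {
  "series": [
    [0,0,0,0,0,0,0.8],
    [0,0,0,0,0,0,0.8],
    [0,0,-0.01,0,0,0,0.8],
    [0,0,-0.02,0,0,0,0.8],
    [0,0,-0.02,0,0,0,0.8]
  ]
}}

```text
time: 3.7
tool_pos: [0.5333, 0.352, 0.0631]
tool_rot: [-3.138, 0.001, 1.803]
contact_force: [0.7, -0.2, -3.3]
opening: 0.0545
```

```bash
python3 - <<'E'
from plan import *
o=observe(); print(o['time'],o['tool_pos'],o['tool_rot'])
for n in('scene','top'):
    s=snap(n)
    im=s['color'][110:210,310:450] if n=='scene' else s['color'][150:250,180:320]; save(n+'3.png',cv2.resize(im,(770,550),interpolation=cv2.INTER_CUBIC))
E
```

```text
3.7 [0.53327116 0.35201732 0.063145  ] [-3.13757145e+00  9.89994736e-04  1.80282567e+00]
```

View pics/scene3.png

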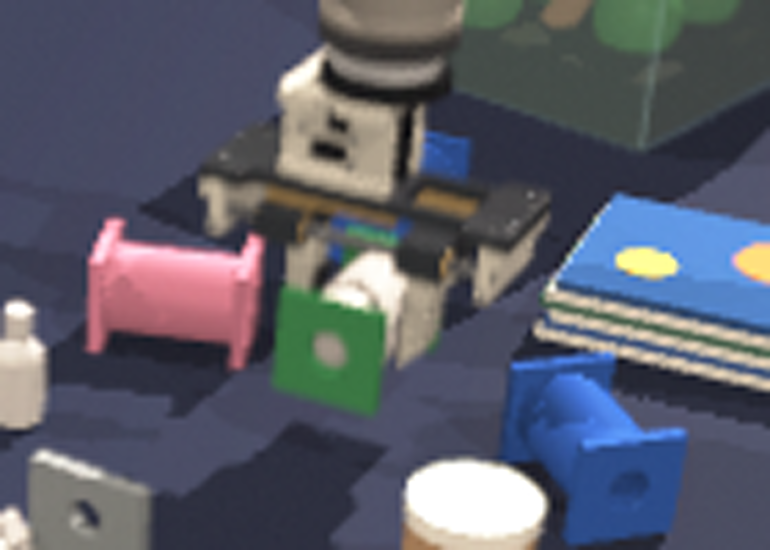

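```bash
python3 - <<'E'
from plan import *
p,r=pose()
o=observe()
for n in('scene','top'):
    d=load(n); C=cloud(d); hsv=cv2.cvtColor(d['color'],cv2.COLOR_RGB2HSV)
    g=(hsv[...,0]>45)&(hsv[...,0]<80)&(hsv[...,1]>110)&(np.linalg.norm(C-p,axis=2)<.1)
    L=r.inv().apply(C[g]-p); L=L[L[:,0]<0]; print(n,len(L),np.percentile(L,[5,25,50,75,95],axis=0).round(4).tolist())
sx,sy,yaw=.5405,.058,.178
plan([(.53,.34,.13,1.803,0,.03),(sx,sy,.13,np.pi/2+yaw,0,.036)],.8)
E
```

```text
scene 287 [[-0.0567, -0.0325, -0.0402], [-0.054, -0.0206, -0.0291], [-0.0525, -0.0029, -0.0109], [-0.0505, 0.0164, 0.006], [-0.0481, 0.0273, 0.0162]]
top 84 [[-0.0513, -0.0327, -0.0562], [-0.0509, -0.0207, -0.0509], [-0.0498, -0.0048, -0.0411], [-0.0471, 0.012, -0.0144], [-0.0441, 0.0258, 0.0649]]
[[-0.0039, -0.0029, -0.021, 0.002, 0.0, 0.0, 0.8], [-0.0039, -0.003, -0.021, 0.002, -0.001, 0.0, 0.8], [-0.0039, -0.003, -0.021, 0.002, 0.0, 0.0, 0.8], [-0.0346, -0.0068, 0.0, 0.0, 0.0, 0.007, 0.8], [-0.0347, -0.0066, 0.0, 0.0, 0.0, 0.007, 0.8]]
[[-0.0347, -0.0064, 0.0, 0.0, 0.0, 0.006, 0.8], [-0.0347, -0.0061, 0.0, 0.0, 0.0, 0.007, 0.8], [-0.0348, -0.0059, 0.0, 0.0, 0.0, 0.007, 0.8], [-0.0348, -0.0057, -0.0001, 0.0, 0.0, 0.007, 0.8], [-0.0349, -0.0054, 0.0, 0.0, 0.0, 0.006, 0.8]]
[[-0.0349, -0.0052, 0.0, 0.0, 0.0, 0.007, 0.8]]
11 rows; end [0.5405 0.058  0.13  ]
```

{"op": "send_rows", "data": {
  "series": [
    [-0.004,-0.003,-0.021,0.001,0,0,0.8],
    [-0.004,-0.003,-0.021,0.001,0,0,0.8],
    [-0.004,-0.003,-0.021,0.001,0,0,0.8],
    [-0.03,-0.007,0,0,0,0.007,0.8],
    [-0.035,-0.0065,0,0,0,0.007,0.8]
  ]
}}

```text
time: 4.22
tool_pos: [0.5298, 0.2735, 0.127]
tool_rot: [-3.14, -0.001, 1.792]
contact_force: [1.3, 0.9, -4.2]
opening: 0.0541
```

{"op": "send_rows", "data": {
  "series": [
    [-0.035,-0.0065,0,0,0,0.007,0.8],
    [-0.035,-0.006,0,0,0,0.007,0.8],
    [-0.035,-0.006,0,0,0,0.007,0.8],
    [-0.035,-0.0055,0,0,0,0.007,0.8],
    [-0.035,-0.0055,0,0,0,0.006,0.8]
  ]
}}

```text
time: 4.63
tool_pos: [0.5357, 0.0935, 0.1257]
tool_rot: [-3.137, -0.0, 1.755]
contact_force: [0.7, -0.5, -3.1]
opening: 0.0547
```

{"op": "send_rows", "data": {
  "series": [
    [-0.025,-0.005,0,0,0,0.006,0.8],
    [-0.012,-0.001,0,0,0,0,0.8],
    [0,0,0,0,0,0,0.8],
    [0,0,0,0,0,0,0.8],
    [0,0,0,0,0,0,0.8]
  ]
}}

```text
time: 5.05
tool_pos: [0.5372, 0.0587, 0.1264]
tool_rot: [-3.138, -0.001, 1.749]
contact_force: [-0.2, -0.1, -4.7]
opening: 0.0545
```

```bash
cat > ck.py <<'E'
from plan import *
p,r=pose(); o=observe(); print(o['time'],p,o['tool_rot'])
for n in('scene','top'):
    d=snap(n); C=cloud(d); hsv=cv2.cvtColor(d['color'],cv2.COLOR_RGB2HSV)
    g=(hsv[...,0]>45)&(hsv[...,0]<80)&(hsv[...,1]>110)&(np.linalg.norm(C-p,axis=2)<.1)
    L=r.inv().apply(C[g]-p); L=L[L[:,0]<0]; print(n,len(L),np.percentile(L,[5,50,95],axis=0).round(4).tolist())
    c=proj(d,p)[0].astype(int); x,y=np.clip(c[0]-64,0,512),np.clip(c[1]-40,0,300)
    save(n+'_ck.png',cv2.resize(d['color'][y:y+96,x:x+128],(800,600),interpolation=cv2.INTER_CUBIC))
sx,sy,yaw=.5405,.058,.178
plan([(sx-.001*np.sin(yaw),sy+.001*np.cos(yaw),.029,np.pi/2+yaw,0,.02)],.8)
E
python3 ck.py
```

```text
5.05 [0.53723768 0.05874185 0.1264055 ] [-3.13780521e+00 -5.02216061e-04  1.74941756e+00]
scene 408 [[-0.0543, -0.0286, -0.0487], [-0.0513, 0.0007, -0.0201], [-0.0466, 0.0308, 0.0106]]Traceback (most recent call last):
  File "ck.py", line 6, in <module>
    L=r.inv().apply(C[g]-p); L=L[L[:,0]<0]; print(n,len(L),np.percentile(L,[5,50,95],axis=0).round(4).tolist())
                                                           ~~~~~~~~~~~~~^^^^^^^^^^^^^^^^^^^^
    return _quantile_unchecked(
        a, q, axis, out, overwrite_input, method, keepdims, weights)
    return _ureduce(a,
                    func=_quantile_ureduce_func,
    ...<5 lines>...
                    overwrite_input=overwrite_input,
                    method=method)
    r = func(a, **kwargs)
    result = _quantile(arr,
                       quantiles=q,
    ...<2 lines>...
                       out=out,
                       weights=wgt)
    slices_having_nans = np.isnan(arr[-1, ...])
                                  ~~~^^^^^^^^^
IndexError: index -1 is out of bounds for axis 0 with size 0
```

View pics/scene_ck.png

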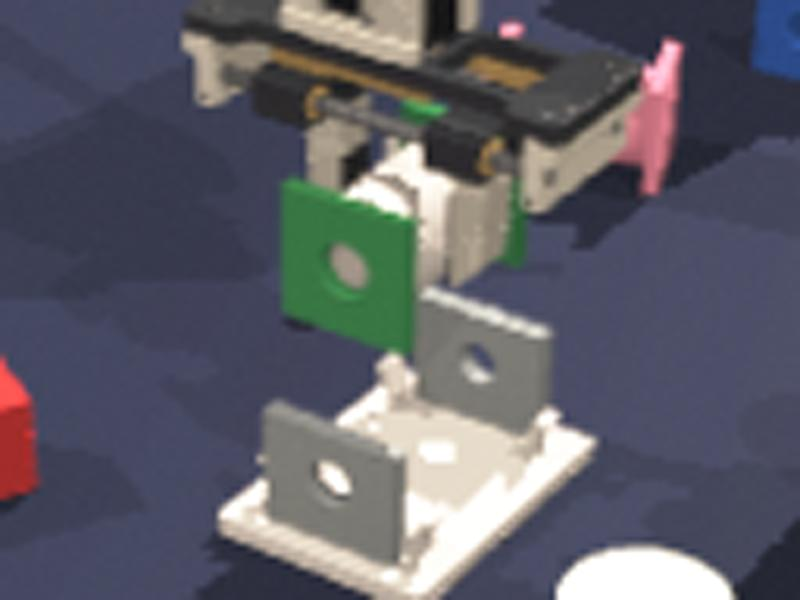

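```bash
python3 - <<'E'
from plan import *
d=load('scene'); p,r=pose(); print(observe()['tool_pos'])
c=proj(d,p)[0].astype(int); x,y=np.clip(c[0]-64,0,512),np.clip(c[1]-40,0,300)
q=(np.array([[345,265]])+.5)/6.25-.5+[x,y]
w=onplane(d,q,p[2]+.0188)[0]; print(w, r.inv().apply(w-p))
plan([(.5403,.0595,.06,np.pi/2+.178,0,.02),(.5403,.0595,.030,np.pi/2+.178,0,.012)],.8)
E
```

```text
[0.53731303 0.05903918 0.12661229]
[0.54776556 0.01213943 0.14541229] [-0.04800959  0.00183318 -0.01881492]
[[0.0, 0.0008, 0.0167, -0.001, 0.0, 0.0, 0.8], [0.0, 0.0008, 0.0166, -0.001, 0.0, 0.001, 0.8], [-0.0001, 0.0008, 0.0167, -0.001, 0.0, 0.0, 0.8], [0.0, 0.0008, 0.0166, 0.0, 0.0, 0.001, 0.8], [0.0, 0.0, 0.01, 0.0, 0.0, 0.0, 0.8]]
[[0.0, 0.0, 0.01, 0.0, 0.0, 0.0, 0.8], [0.0, 0.0, 0.01, 0.0, 0.0, 0.0, 0.8]]
7 rows; end [0.5403 0.0595 0.03  ]
```

{"op": "send_rows", "data": {
  "series": [
    [0,0.0005,0.0165,-0.001,0,0,0.8],
    [0,0.0005,0.0165,-0.001,0,0,0.8],
    [0,0.0005,0.0165,-0.001,0,0.001,0.8],
    [-0.001,0.0005,0.0165,0,0,0,0.8],
    [0,0,0.01,0,0,0,0.8]
  ]
}}

```text
time: 5.57
tool_pos: [0.5388, 0.0581, 0.0492]
tool_rot: [-3.14, -0.0, 1.75]
contact_force: [-0.5, 0.2, -4.0]
opening: 0.0543
```

{"op": "send_rows", "data": {
  "series": [
    [0,0,0.006,0,0,0,0.8],
    [0,0,0.006,0,0,0,0.8],
    [0,0,0,0,0,0,0.8]
  ]
}}

```text
time: 5.82
tool_pos: [0.5393, 0.0574, 0.0382]
tool_rot: [-3.141, -0.0, 1.748]
contact_force: [0.2, 0.9, -3.6]
opening: 0.0546
```

```bash
sed -i 's/L=L\[L\[:,0\]<0\]; print.*/pass/' ck.py; python3 ck.py
```

```text
5.8167 [0.53925048 0.05739216 0.03815377] [-3.14051091e+00 -4.27990250e-05  1.74835174e+00]
[[0.0017, 0.0007, 0.0103, 0.001, 0.0, -0.001, 0.8]]
1 rows; end [0.5404 0.059  0.029 ]
```

View pics/scene_ck.png

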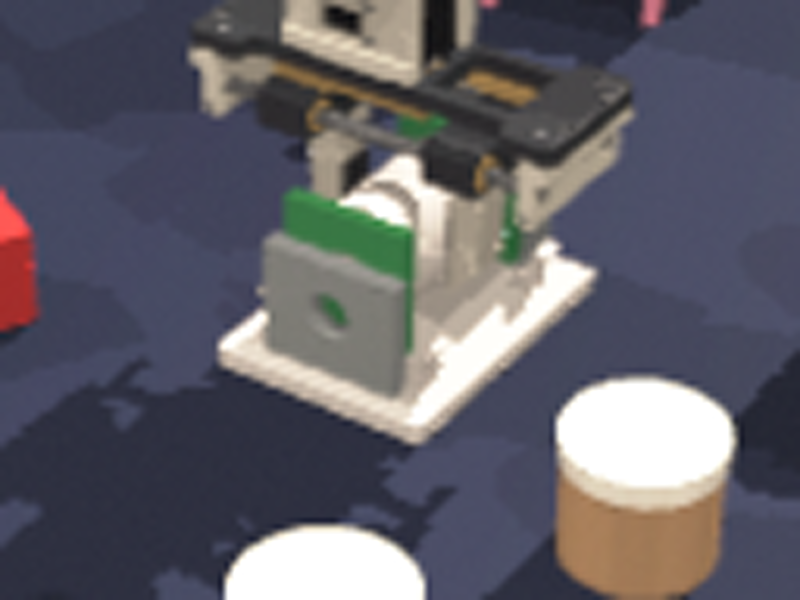

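{"op": "send_rows", "data": {
  "series": [
    [0,0,0.005,0,0,0,0.8],
    [0,0,0.004,0,0,0,0.8],
    [0,0,0.003,0,0,0,0.8],
    [0,0,0,0,0,0,0.8]
  ]
}}

```text
time: 6.25
tool_pos: [0.5395, 0.0569, 0.0266]
tool_rot: [-3.141, 0.0, 1.748]
contact_force: [0.0, -0.3, -3.6]
opening: 0.054
```

{"op": "send_rows", "data": {
  "series": [
    [0,0,0.0015,0,0,0,0.8],
    [0,0,0,0,0,0,0.8],
    [0,0,0,0,0,0,0.2],
    [0,0,0,0,0,0,0.1],
    [0,0,0,0,0,0,0.1]
  ]
}}

```text
time: 6.67
tool_pos: [0.54, 0.057, 0.0257]
tool_rot: [3.141, 0.0, 1.748]
contact_force: [0.3, -0.8, -0.0]
opening: 0.07
```

{"op": "send_rows", "data": {
  "series": [
    [0,0,0,0,0,0,0.1],
    [0,0,-0.015,0,0,0,0.1],
    [0,0,-0.03,0,0,0,0.1],
    [0,0,-0.035,0,0,0,0.1],
    [0,0,-0.035,0,0,0,0.1]
  ]
}}

```text
time: 7.08
tool_pos: [0.5391, 0.057, 0.1412]
tool_rot: [-3.14, -0.0, 1.748]
contact_force: [0.7, 1.0, -0.6]
opening: 0.0832
```

```bash
python3 - <<'E'
from plan import *
# rod grip: point 105 mm from shoulder -> 55 mm from tip (.535,-.198)
u=np.array([.184,.983]); tip=np.array([.535,-.198]); g=tip-.055*u; print(g)
ry=np.arctan2(u[1],u[0]); print(ry)
d=snap('scene'); save('s5.png',cv2.resize(d['color'][170:260,250:390],(770,495),interpolation=cv2.INTER_CUBIC))
plan([(*g,.11,ry)],.1)
E
```

```text
[ 0.52488  -0.252065]
1.3857555020966705
[[-0.0376, -0.0091, 0.0048, 0.001, 0.0, 0.045, 0.1], [-0.038, -0.0074, 0.0049, 0.002, 0.0, 0.046, 0.1], [-0.0383, -0.0056, 0.0048, 0.001, 0.0, 0.045, 0.1], [-0.0385, -0.0039, 0.0049, 0.002, 0.0, 0.045, 0.1], [-0.0386, -0.0021, 0.0049, 0.001, 0.0, 0.045, 0.1]]
[[-0.0387, -0.0004, 0.0048, 0.001, 0.0, 0.046, 0.1], [-0.0387, 0.0014, 0.0049, 0.002, 0.0, 0.045, 0.1], [-0.0386, 0.0031, 0.0049, 0.001, 0.001, 0.045, 0.1]]
8 rows; end [ 0.5249 -0.2521  0.11  ]
```

View pics/s5.png

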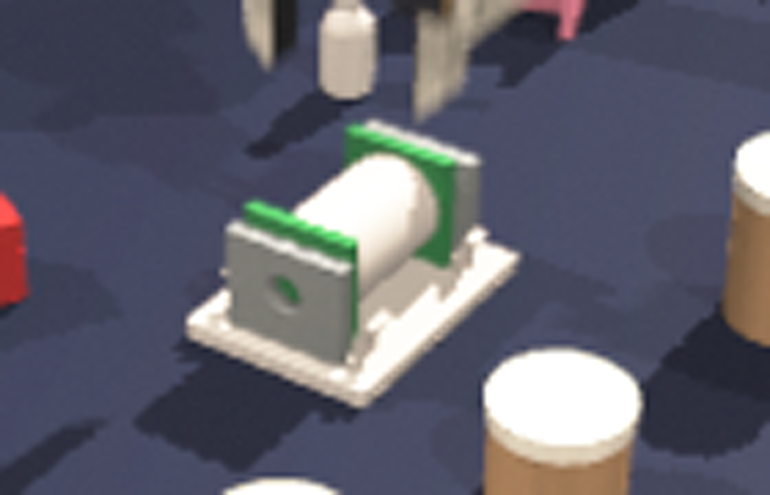

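{"op": "send_rows", "data": {
  "series": [
    [-0.0375,-0.009,0.005,0.001,0,0.045,0.1],
    [-0.038,-0.0075,0.005,0.001,0,0.045,0.2],
    [-0.038,-0.0055,0.005,0.001,0,0.045,0.3],
    [-0.038,-0.004,0.005,0.001,0,0.045,0.4],
    [-0.0385,-0.002,0.005,0.001,0,0.045,0.4]
  ]
}}

```text
time: 7.55
tool_pos: [0.5279, -0.1368, 0.1152]
tool_rot: [-3.137, 0.001, 1.521]
contact_force: [0.4, -0.3, -0.6]
opening: 0.0608
```

{"op": "send_rows", "data": {
  "series": [
    [-0.0385,-0.0005,0.005,0,0,0.045,0.4],
    [-0.0385,0.001,0.004,0,0,0.045,0.4],
    [-0.0385,0.003,0,0,0,0.045,0.4],
    [0,0,0,0,0,0,0.4],
    [0,0,0,0,0,0,0.4]
  ]
}}

```text
time: 7.97
tool_pos: [0.5204, -0.2525, 0.1061]
tool_rot: [-3.137, 0.001, 1.384]
contact_force: [0.5, 0.5, 0.3]
opening: 0.0552
```

```bash
python3 - <<'E'
from plan import *
import pickle
s=load('scene');t=load('top')  # scene: at stand; top: similarly
o=observe();print(o['time'],o['tool_pos'],o['tool_rot'])
for nm,d,box,th in(('top',t,(398,194,422,212),150),('scene',s,(212,248,246,275),130)):
    x0,y0,x1,y1=box; im=d['color'][y0:y1,x0:x1].astype(int); m=(im.min(2)>th)
    ys,xs=np.nonzero(m); L=cv2.fitLine(np.c_[xs+x0,ys+y0].astype(np.float32),cv2.DIST_HUBER,0,.01,.01).ravel()
    xx=np.array([x0+6,x1-8]); px=np.c_[xx,L[3]+(xx-L[2])*L[1]/L[0]]
    P=onplane(d,px,.040)[:,:2]; v=P[1]-P[0]; v*=np.sign(v[1]); v/=np.linalg.norm(v)
    at=P[0]+v*((-.26-P[0][1])/v[1]); pr=onplane(d,np.c_[xs+x0,ys+y0],.04)[:,:2]@v
    print(nm,m.sum(),v,'yaw',np.arctan2(v[1],v[0]),'x at y=-.26:',at[0],'tip',(P[0]+v*(pr.max()-P[0]@v)).round(4))
    save(f'rod_{nm}.png',cv2.resize(np.where(m[...,None],[255,0,0],im).astype(np.uint8),None,fx=12,fy=12,interpolation=0))
d=snap('scene'); save('s6.png',cv2.resize(d['color'][200:300,150:290],(770,550),interpolation=cv2.INTER_CUBIC))
E
```

```text
7.9667 [ 0.52041584 -0.25248023  0.10606988] [-3.13683247e+00  1.34776961e-03  1.38429192e+00]
top 107 [0.19107943 0.98157458] yaw 1.3785346051858693 x at y=-.26: 0.5235455639893087 tip [ 0.5355 -0.1988]
scene 161 [0.16942541 0.98554301] yaw 1.400549703464749 x at y=-.26: 0.5243052445455968 tip [ 0.5342 -0.2025]
```

View pics/s6.png

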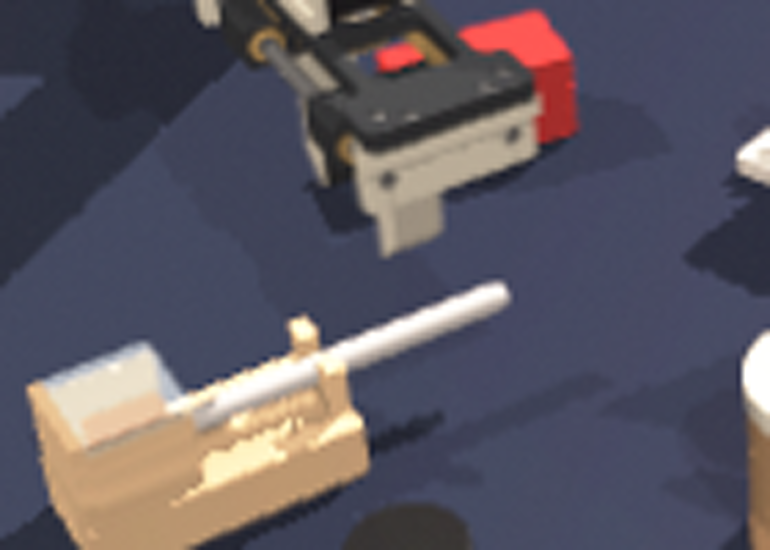

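View pics/rod_scene.png

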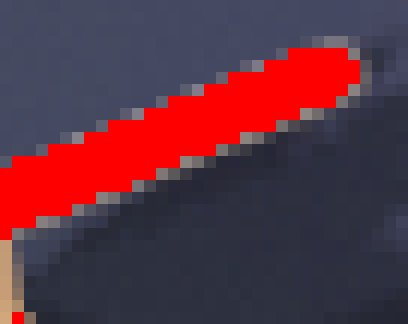

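{"op": "send_rows", "data": {
  "series": [
    [-0.004,0.0025,0.015,0,0,0,0.4],
    [-0.005,0.002,0.02,0,0,0,0.4],
    [0,0,0.02,0,0,0,0.4],
    [0,0,0.02,0,0,0,0.4],
    [0,0,0.01,0,0,0,0.4]
  ]
}}

```text
time: 8.43
tool_pos: [0.5225, -0.2577, 0.0194]
tool_rot: [-3.134, -0.0, 1.39]
contact_force: [-0.2, 0.4, -0.5]
opening: 0.0549
```

{"op": "send_rows", "data": {
  "series": [
    [0,0,0,0,0,0,0.4],
    [0,0,0,0,0,0,0.6],
    [0,0,0,0,0,0,0.7],
    [0,0,0,0,0,0,0.7],
    [0,0,0,0,0,0,0.7]
  ]
}}

```text
time: 8.85
tool_pos: [0.5239, -0.2605, 0.0228]
tool_rot: [-3.139, 0.002, 1.388]
contact_force: [-0.6, 0.1, 0.1]
opening: 0.033
```

```bash
python3 - <<'E'
from plan import *
o=observe();print(o['time'],o['tool_pos'],o['tool_rot'],o['opening'])
for n in('top','scene'):
    d=snap(n); c=proj(d,[.52,-.27,.04])[0].astype(int)
    save(f'g_{n}.png',cv2.resize(d['color'][c[1]-40:c[1]+40,c[0]-52:c[0]+52],(780,600),interpolation=cv2.INTER_CUBIC))
E
```

```text
8.85 [ 0.52388314 -0.26051515  0.0227811 ] [-3.13883328e+00  2.29354679e-03  1.38796910e+00] 0.03303541914627478
```

View pics/g_scene.png

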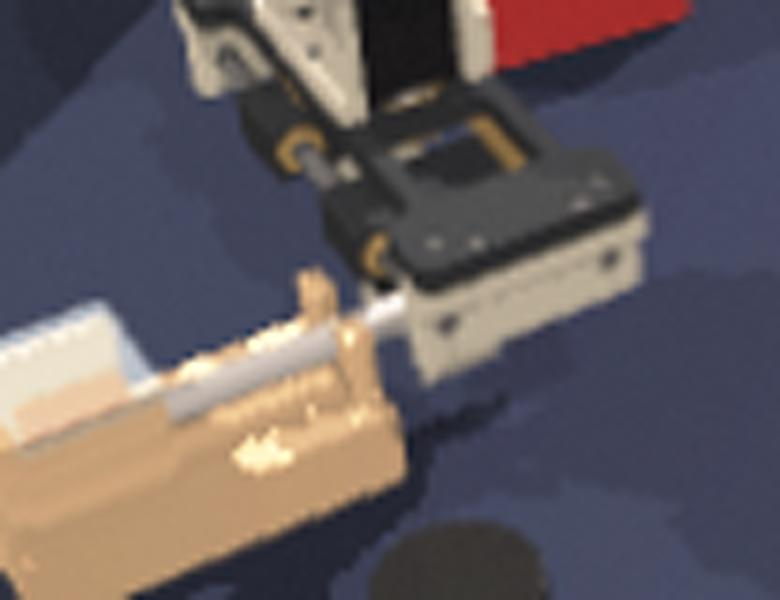

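{"op": "send_rows", "data": {
  "series": [
    [0,0,0,0,0,0,0.8],
    [0,0,0,0,0,0,0.95],
    [0,0,0,0,0,0,1],
    [0,0,0,0,0,0,1],
    [0,0,0,0,0,0,1]
  ],
  "newtons": 25
}}

```text
time: 9.37
tool_pos: [0.5233, -0.2603, 0.0216]
tool_rot: [-3.137, 0.002, 1.388]
contact_force: [0.6, -0.3, 0.3]
opening: 0.011
```

{"op": "send_rows", "data": {
  "series": [
    [0,0,0,0,0,0,1],
    [0,0,0,0,0,0,1],
    [0,0,0,0,0,0,1]
  ],
  "newtons": 50
}}

```text
time: 9.62
tool_pos: [0.5233, -0.2603, 0.0216]
tool_rot: [-3.137, 0.002, 1.388]
contact_force: [0.5, -0.3, 0.2]
opening: 0.0105
```

{"op": "send_rows", "data": {
  "series": [
    [0.006,0,0,0,0,0,1],
    [0.01,0,0,0,0,0,1],
    [0.01,0,0,0,0,0,1],
    [0.01,0,0,0,0,0,1],
    [0.01,0,0,0,0,0,1]
  ]
}}

```text
time: 10.03
tool_pos: [0.5317, -0.2134, 0.0214]
tool_rot: [-3.136, 0.001, 1.388]
contact_force: [1.1, -0.4, 0.7]
opening: 0.0104
```

{"op": "send_rows", "data": {
  "series": [
    [0.003,0,0,0,0,0,1],
    [0,0,0,0,0,0,1],
    [0,0,0,0,0,0,1]
  ]
}}

```text
time: 10.28
tool_pos: [0.5322, -0.2115, 0.0214]
tool_rot: [-3.137, 0.001, 1.389]
contact_force: [-0.0, -0.0, -0.3]
opening: 0.0107
```

```bash
python3 - <<'E'
from plan import *
o=observe();print(o['time'],o['tool_pos'],o['tool_rot'],o['opening'])
for n in('top','scene'):
    d=snap(n); c=proj(d,[.52,-.27,.04])[0].astype(int)
    save(f'g_{n}.png',cv2.resize(d['color'][c[1]-40:c[1]+40,c[0]-52:c[0]+52],(780,600),interpolation=cv2.INTER_CUBIC))
E
```

```text
10.2833 [ 0.53224936 -0.21151058  0.02144144] [-3.13664867e+00  1.26763745e-03  1.38866682e+00] 0.010743388203194124
```

View pics/g_scene.png

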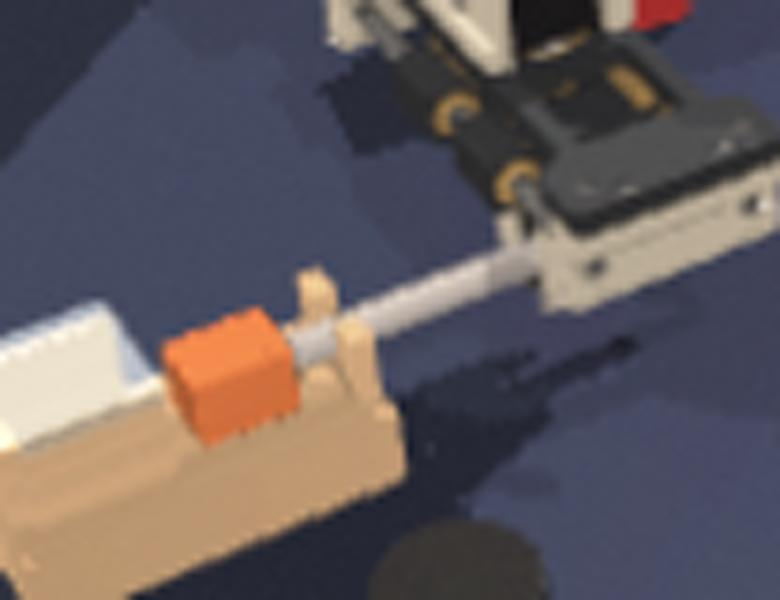

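{"op": "send_rows", "data": {
  "series": [
    [0,0,-0.005,0,0,0,1],
    [0,0,-0.01,0,0,0,1],
    [0,0,-0.015,0,0,0,1],
    [0,0,-0.015,0,0,0,1],
    [0,0,-0.01,0,0,0,1]
  ]
}}

```text
time: 10.8
tool_pos: [0.5329, -0.2127, 0.0786]
tool_rot: [-3.139, 0.002, 1.387]
contact_force: [0.4, -0.3, -1.0]
opening: 0.0101
```

```bash
python3 - <<'E'
from plan import *
o=observe();print(o['time'],o['tool_pos'],o['tool_rot'],o['opening'])
for n in('scene',):
    d=snap(n); c=proj(d,[.52,-.27,.06])[0].astype(int)
    save(f'g_{n}.png',cv2.resize(d['color'][c[1]-40:c[1]+40,c[0]-52:c[0]+52],(780,600),interpolation=cv2.INTER_CUBIC))
E
```

```text
10.8 [ 0.53289139 -0.21272104  0.0786322 ] [-3.13880538e+00  2.15973007e-03  1.38723431e+00] 0.010133355951422536
```

View pics/g_scene.png

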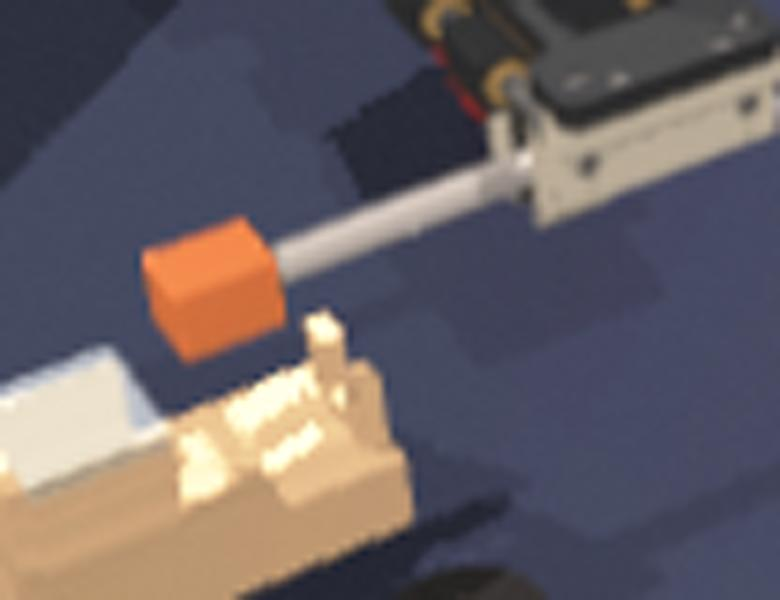

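{"op": "send_rows", "data": {
  "series": [
    [0.012,0,0,0,0,0,1],
    [0.02,0,0,0,0,0,1],
    [0.02,0,0,0,0,0,1],
    [0.02,0,0,0,0.03,0,1],
    [0.013,0,0.01,0,0.03,0,1]
  ]
}}

```text
time: 11.27
tool_pos: [0.5486, -0.1254, 0.0674]
tool_rot: [-3.138, -0.06, 1.389]
contact_force: [0.5, 0.7, -1.1]
opening: 0.0107
```

{"op": "send_rows", "data": {
  "series": [
    [0,0,0.02,0,0.03,0,1],
    [0,0,0.02,0,0,0,1],
    [0,0,0.015,0,0,0,1],
    [0,0,0,0,0,0,1],
    [0,0,0,0,0,0,1]
  ]
}}

```text
time: 11.68
tool_pos: [0.5475, -0.1229, 0.0109]
tool_rot: [-3.134, -0.089, 1.387]
contact_force: [0.2, -1.0, -0.7]
opening: 0.0108
```

{"op": "send_rows", "data": {
  "series": [
    [0,0,0.002,0,0,0,1],
    [0,0,0.002,0,0,0,1],
    [0,0,0,0,0,0,1]
  ]
}}

```text
time: 11.93
tool_pos: [0.5487, -0.1236, 0.0084]
tool_rot: [-3.138, -0.088, 1.387]
contact_force: [-0.3, -0.9, -0.5]
opening: 0.0109
```

```bash
python3 - <<'E'
from plan import *
o=observe();print(o['time'],o['tool_pos'],o['tool_rot'],o['opening'],o['contact_force'])
for n in('scene',):
    d=snap(n); c=proj(d,[.54,-.17,.01])[0].astype(int)
    save(f'g_{n}.png',cv2.resize(d['color'][c[1]-40:c[1]+40,c[0]-52:c[0]+52],(780,600),interpolation=cv2.INTER_CUBIC))
E
```

```text
11.9333 [ 0.54874866 -0.12362759  0.00844971] [-3.13777996 -0.08833205  1.38742416] 0.010945380502797065 [-0.30741751 -0.90496112 -0.48360904]
```

View pics/g_scene.png

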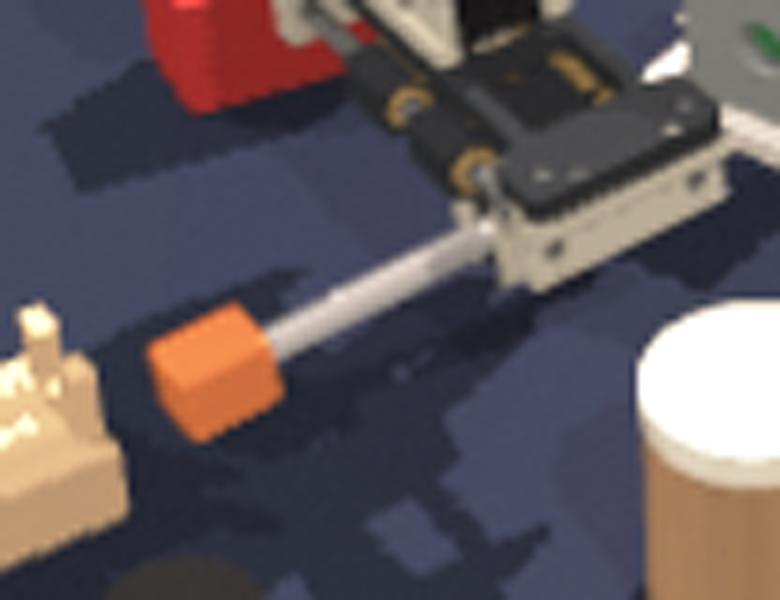

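{"op": "send_rows", "data": {
  "series": [
    [0,0,0.002,0,0,0,1],
    [0,0,0.001,0,0,0,1],
    [0,0,0,0,0,0,1],
    [0,0,0,0,0,0,0.82],
    [0,0,0,0,0,0,0.78]
  ],
  "newtons": 10
}}

```text
time: 12.4
tool_pos: [0.5485, -0.1234, 0.0051]
tool_rot: [-3.137, -0.088, 1.387]
contact_force: [0.5, 0.2, -0.2]
opening: 0.0182
```

{"op": "send_rows", "data": {
  "series": [
    [0,0,0,0,0,0,0.7],
    [0,0,0,0,0,0,0.7],
    [0,0,-0.01,0,0,0,0.6],
    [0,0,-0.025,0,0,0,0.5],
    [0,0,-0.025,0,-0.03,0,0.4]
  ]
}}

```text
time: 12.82
tool_pos: [0.547, -0.1292, 0.0651]
tool_rot: [-3.134, -0.059, 1.386]
contact_force: [0.8, -0.7, -0.7]
opening: 0.0428
```

```bash
python3 - <<'E'
from plan import *
o=observe();print(o['time'],o['tool_pos'],o['tool_rot'],o['opening'],o['contact_force'])
s=snap('scene'); c=proj(s,[.54,-.17,.01])[0].astype(int)
save('g_scene.png',cv2.resize(s['color'][c[1]-40:c[1]+40,c[0]-52:c[0]+52],(780,600),interpolation=cv2.INTER_CUBIC))
t=snap('top')
for d in(s,t):
    C=cloud(d); hsv=cv2.cvtColor(d['color'],cv2.COLOR_RGB2HSV)
    m=(hsv[...,0]<14)&(hsv[...,1]>150)&(hsv[...,2]>120)&(abs(C[...,0]-.53)<.06)&(abs(C[...,1]+.22)<.07)&(C[...,2]<.06)
    Q=C[m]; print(len(Q),Q.mean(0).round(4)); q=Q[Q[:,2]>.02]; print(len(q),cv2.minAreaRect(q[:,:2].astype(np.float32)*1000) if len(q) else '')
c=proj(t,[.54,-.17,.01])[0].astype(int)
save('g_top.png',cv2.resize(t['color'][c[1]-30:c[1]+30,c[0]-40:c[0]+40],(800,600),interpolation=cv2.INTER_CUBIC)); print(c)
E
```

```text
12.8167 [ 0.54698111 -0.12920274  0.0651431 ] [-3.13446642 -0.0588673   1.38614421] 0.042839819703448224 [ 0.82788587 -0.68598669 -0.70422523]
208 [ 0.5339 -0.2413  0.0186]
115 ((531.0532836914062, -238.33676147460938), (35.18512725830078, 29.354623794555664), 84.97988891601562)
27 [ 0.5354 -0.2414  0.0235]
21 ((532.736572265625, -237.4346923828125), (32.51435470581055, 16.665491104125977), 77.23345947265625)
[389 198]
```

View pics/g_scene.png

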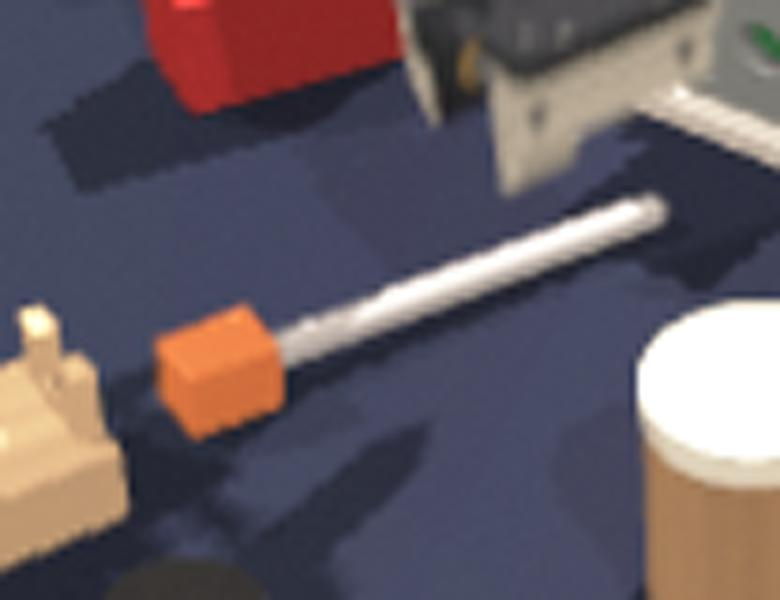

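View pics/g_top.png

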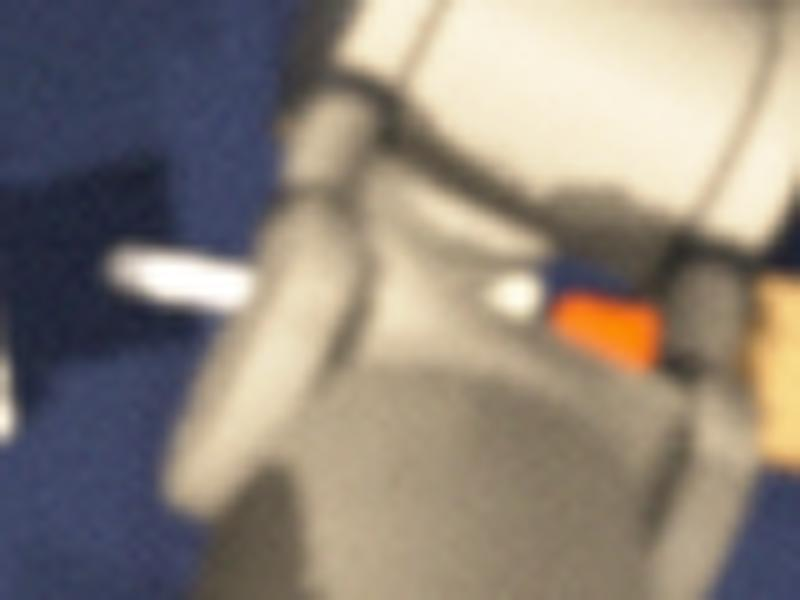

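```bash
python3 - <<'E'
from plan import *
s=load('scene'); c=proj(s,[.54,-.17,.01])[0].astype(int)
f=lambda p:(np.array(p,float)+.5)/7.5-.5+[c[0]-52,c[1]-40]
# shaft centreline: near shoulder (290,347)/.. tip (660,208)
x0,y0=c[0]-52,c[1]-40
im=s['color'].astype(int); m=np.zeros(im.shape[:2],bool)
m[y0+24:y0+50,x0+38:x0+90]=True; m&=(im.min(2)>130)
n,l,st,ce=cv2.connectedComponentsWithStats(m.astype(np.uint8)); k=1+np.argmax(st[1:,4]); ys,xs=np.nonzero(l==k)
print(st[k])
zs=.0094
P=onplane(s,np.c_[xs,ys],zs)[:,:2].astype(np.float32); L=cv2.fitLine(P,cv2.DIST_HUBER,0,.01,.01).ravel(); v=L[:2]*np.sign(L[1]); pr=(P-L[2:])@v
print('yaw',np.arctan2(v[1],v[0]),'tip',L[2:]+v*pr.max(),'shoulder end',L[2:]+v*pr.min())
# knob top face corners from crop: (157,345),(248,307),(285,352),(195,393)
k=onplane(s,f([[157,343],[247,306],[284,350],[194,392]]),.026)[:,:2]; print(k.round(4),k.mean(0)); e=(k[2]-k[3]+k[1]-k[0]); print('yaw',np.arctan2(e[1],e[0]),np.linalg.norm(e)/2)
plan([(.528,-.2395,.06,1.387)],.4,vmax=.03)
E
```

```text
[238 243  50  22 254]
yaw 1.3481733 tip [ 0.56140786 -0.06682963] shoulder end [ 0.5284529  -0.21240631]
[[ 0.514  -0.2515]
 [ 0.5197 -0.2186]
 [ 0.5468 -0.2241]
 [ 0.5429 -0.2579]] [ 0.53085941 -0.23801297]
yaw 1.428045341718532 0.03369087826033442
[[-0.0281, -0.0005, 0.0007, 0.001, -0.014, 0.0, 0.4], [-0.0282, -0.0005, 0.0012, 0.001, -0.014, 0.001, 0.4], [-0.0281, -0.0005, 0.0015, 0.0, -0.014, 0.0, 0.4], [-0.028, -0.0004, 0.002, 0.001, -0.014, 0.0, 0.4]]
4 rows; end [ 0.528  -0.2395  0.06  ]
```

{"op": "send_rows", "data": {
  "series": [
    [-0.028,0,0.001,0.001,-0.014,0,0.4],
    [-0.028,0,0.001,0.001,-0.014,0,0.4],
    [-0.028,0,0.002,0,-0.014,0,0.4],
    [-0.03,0,0.002,0,-0.014,0,0.4],
    [0,0,0,0,0,0,0.4]
  ]
}}

```text
time: 13.33
tool_pos: [0.5261, -0.2447, 0.0542]
tool_rot: [-3.135, -0.001, 1.385]
contact_force: [-0.0, -0.2, 0.1]
opening: 0.0553
```

{"op": "send_rows", "data": {
  "series": [
    [0,0,0,0,0,0,0.4],
    [0,0,0,0,0,0,0.4]
  ]
}}

```text
time: 13.5
tool_pos: [0.5268, -0.2399, 0.0544]
tool_rot: [-3.134, -0.003, 1.387]
contact_force: [0.2, -0.1, -0.5]
opening: 0.0554
```

```bash
python3 - <<'E'
from plan import *
o=observe();print(o['time'],o['tool_pos'],o['tool_rot'],o['opening'],o['contact_force'])
s=snap('scene'); c=proj(s,[.53,-.22,.02])[0].astype(int)
save('g_scene.png',cv2.resize(s['color'][c[1]-40:c[1]+40,c[0]-52:c[0]+52],(780,600),interpolation=cv2.INTER_CUBIC))
plan([(.5285,-.241,.004,1.387,0,.018)],.4)
E
```

```text
13.5 [ 0.52683666 -0.23987469  0.05441542] [-3.134279   -0.00345283  1.38732584] 0.055370425825108115 [ 0.20774988 -0.05208459 -0.53631203]
[[-0.0004, 0.0007, 0.0168, -0.002, -0.001, 0.0, 0.4], [-0.0005, 0.0007, 0.0168, -0.003, -0.001, 0.001, 0.4], [-0.0004, 0.0006, 0.0169, -0.002, -0.001, 0.0, 0.4]]
3 rows; end [ 0.5285 -0.241   0.004 ]
```

View pics/g_scene.png

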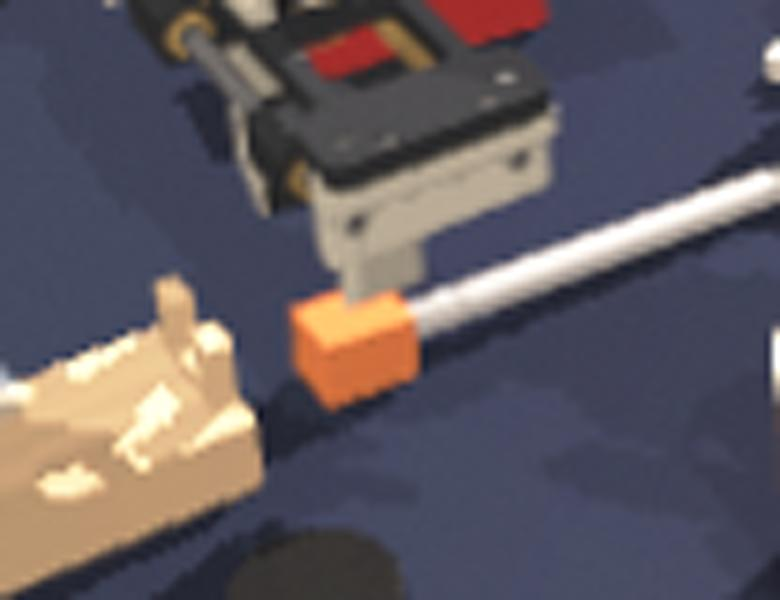

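{"op": "send_rows", "data": {
  "series": [
    [-0.0005,0.0005,0.017,-0.002,0,0,0.4],
    [-0.0005,0.0005,0.017,-0.002,0,0,0.4],
    [-0.0005,0.0005,0.012,-0.002,0,0,0.4],
    [0,0,0.004,0,0,0,0.4],
    [0,0,0,0,0,0,0.4]
  ]
}}

```text
time: 13.97
tool_pos: [0.5276, -0.2406, 0.0036]
tool_rot: [-3.139, -0.004, 1.389]
contact_force: [-0.3, 0.5, 0.1]
opening: 0.0553
```

{"op": "send_rows", "data": {
  "series": [
    [0,0,0,0,0,0,0.6],
    [0,0,0,0,0,0,0.8],
    [0,0,0,0,0,0,0.9],
    [0,0,0,0,0,0,0.9],
    [0,0,0,0,0,0,0.9]
  ],
  "newtons": 20
}}

```text
time: 14.38
tool_pos: [0.5283, -0.2421, 0.005]
tool_rot: [-3.142, -0.002, 1.388]
contact_force: [-0.5, 0.9, -0.4]
opening: 0.0261
```

{"op": "send_rows", "data": {
  "series": [
    [0,0,0,0,0,0,0.9],
    [0,0,0,0,0,0,0.9],
    [0,0,0,0,0,0,0.9]
  ],
  "newtons": 45
}}

```text
time: 14.63
tool_pos: [0.5283, -0.2421, 0.0049]
tool_rot: [-3.141, -0.002, 1.388]
contact_force: [-0.7, -0.7, 4.0]
opening: 0.0258
```

```bash
python3 - <<'E'
from plan import *
plan([(.5283,-.2421,.075,1.388,.0,.02),(.587,-.2065,.075,1.749,.04,.025)],.9)
E
```

```text
[[0.0, 0.0, -0.0175, 0.0, -0.001, 0.0, 0.9], [0.0001, 0.0, -0.0175, 0.0, 0.0, 0.0, 0.9], [0.0, 0.0, -0.0175, 0.0, -0.001, 0.0, 0.9], [0.0, 0.0, -0.0176, 0.0, 0.0, 0.0, 0.9], [0.0114, 0.0128, 0.0, 0.002, 0.01, -0.09, 0.9]]
[[0.0102, 0.0138, 0.0001, 0.002, 0.01, -0.091, 0.9], [0.009, 0.0147, 0.0002, 0.001, 0.009, -0.09, 0.9], [0.0075, 0.0154, 0.0002, 0.002, 0.01, -0.09, 0.9]]
8 rows; end [ 0.587  -0.2065  0.075 ]
```

{"op": "send_rows", "data": {
  "series": [
    [0,0,-0.01,0,0,0,0.9],
    [0,0,-0.02,0,0,0,0.9],
    [0,0,-0.02,0,0,0,0.9],
    [0,0,-0.02,0,0.01,0,0.9],
    [0.0115,0.013,0,0.001,0.01,-0.09,0.9]
  ]
}}

```text
time: 15.05
tool_pos: [0.5432, -0.2352, 0.0789]
tool_rot: [3.138, -0.02, 1.476]
contact_force: [2.8, 0.1, -0.9]
opening: 0.0258
```

{"op": "send_rows", "data": {
  "series": [
    [0.01,0.014,0,0.001,0.01,-0.09,0.9],
    [0.009,0.0145,0,0.001,0.01,-0.09,0.9],
    [0.0075,0.0155,0,0.001,0,-0.09,0.9],
    [0,0,0,0,0,0,0.9],
    [0,0,0,0,0,0,0.9]
  ]
}}

```text
time: 15.47
tool_pos: [0.5871, -0.2063, 0.0755]
tool_rot: [3.136, -0.042, 1.748]
contact_force: [-0.3, 0.1, -0.8]
opening: 0.0258
```

```bash
python3 - <<'E'
from plan import *
o=observe();print(o['time'],o['tool_pos'],o['tool_rot'],o['opening'],o['contact_force'])
s=snap('scene'); c=proj(s,[.57,-.1,.06])[0].astype(int); print(c)
save('g_scene.png',cv2.resize(s['color'][c[1]-55:c[1]+55,c[0]-72:c[0]+72],(785,600),interpolation=cv2.INTER_CUBIC))
t=snap('top'); c=proj(t,[.57,-.1,.06])[0].astype(int); print(c)
save('g_top.png',cv2.resize(t['color'][c[1]-45:c[1]+45,c[0]-60:c[0]+60],(800,600),interpolation=cv2.INTER_CUBIC))
E
```

```text
15.4667 [ 0.58712955 -0.20634514  0.07547327] [ 3.13571356 -0.04191616  1.74758331] 0.025758995988331517 [-0.3198595   0.11891961 -0.76837123]
[280 235]
[371 188]
```

View pics/g_scene.png

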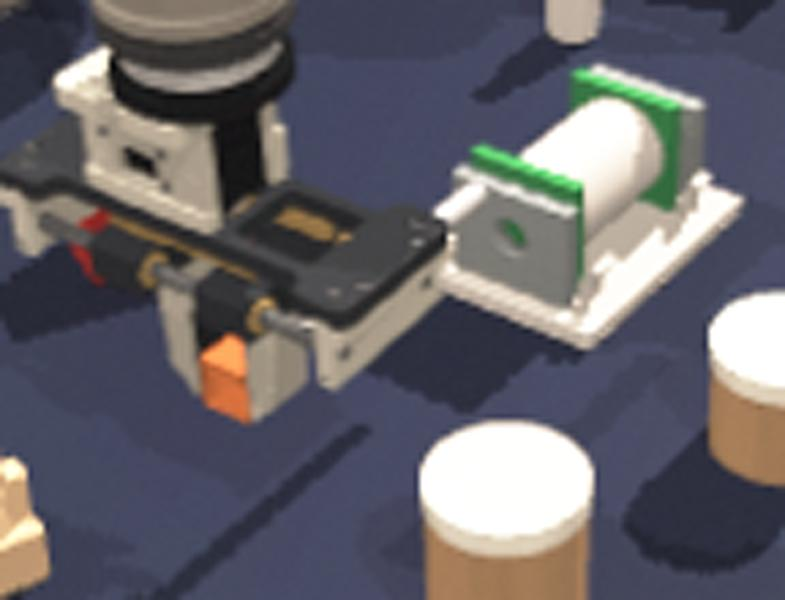

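View pics/g_top.png

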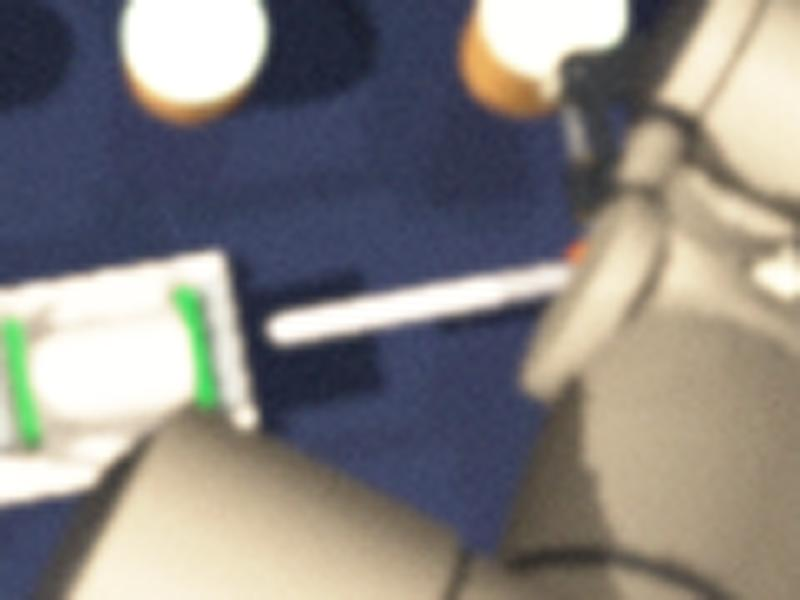

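```bash
python3 - <<'E'
from plan import *
t=load('top'); p,r=pose(); im=t['color'].astype(int)
x0,y0=371-60,188-45
m=np.zeros(im.shape[:2],bool); m[y0+38:y0+53,x0+39:x0+81]=True; m&=im.min(2)>150
ys,xs=np.nonzero(m); P=onplane(t,np.c_[xs,ys],p[2]+.009)[:,:2].astype(np.float32)
L=cv2.fitLine(P,cv2.DIST_HUBER,0,.01,.01).ravel(); v=L[:2]*np.sign(L[1]); pr=(P-L[2:])@v
tip=L[2:]+v*pr.max(); print(len(P),'yaw',np.arctan2(v[1],v[0]),'tip',tip)
C0=np.array([.5396,.0572]); yaw=.178
S=lambda q:np.array([[np.cos(yaw),np.sin(yaw)],[-np.sin(yaw),np.cos(yaw)]])@(np.array(q)[:2]-C0)
print('tip stand',S(tip),'tcp stand',S(p), 'near end stand',S(L[2:]+v*pr.min()))
s=load('scene')
px=(np.array([[462,205]])+.5)/5.45-.5+[280-72,235-55]
w=rays(s,px)@s['T'][:3,:3].T; o=s['T'][:3,3]
# intersect with vertical plane stand x=0 direction
n=np.array([np.cos(yaw),np.sin(yaw),0]); k=(n[:2]@C0-n@o)/(w[0]@n); q=o+k*w[0]; print('scene axis pt near tip',q,S(q))
# lid centre of tube_b
C=cloud(t); mm=(C[...,2]>.08)&(C[...,2]<.1)&(abs(C[...,0]-.71)<.06)&(abs(C[...,1]+.175)<.06); d=C[mm]; print('tube',len(d),d.min(0),d.max(0))
# stand check in same top image : cartridge caps
hsv=cv2.cvtColor(t['color'],cv2.COLOR_RGB2HSV)
g=cv2.inRange(hsv,(45,100,40),(80,255,255)); nn,l,st,ce=cv2.connectedComponentsWithStats(g[180:225,300:350]); 
for i in range(1,nn):
    if st[i,4]>15: print(st[i],S(onplane(t,[ce[i]+[300,180]],.07)[0]))
E
```

```text
193 yaw 1.7572064 tip [ 0.5522434  -0.02651145]
tip stand [-0.00237843 -0.08462745] tcp stand [-0.00083784 -0.2682672 ] near end stand [-0.00119055 -0.22586881]
scene axis pt near tip [ 0.55791665 -0.04461345  0.08342076] [ 1.41318364e-17 -1.03447953e-01]
tube 287 [ 0.68725707 -0.20950781  0.08109451] [ 0.7550674  -0.14207744  0.09929421]
[38  7  5 17 34] [-0.00204714 -0.04807727]
[12 12  5 17 35] [-0.00459738  0.04662049]
```

{"op": "send_rows", "data": {
  "series": [
    [0,0.0005,0.01,0,0,0.003,0.9],
    [0,0.0005,0.015,0,0,0.003,0.9],
    [0,0.0005,0.01,0,0,0.002,0.9],
    [0,0,0.005,0,0,0,0.9],
    [0,0,0,0,0,0,0.9]
  ]
}}

```text
time: 15.98
tool_pos: [0.5873, -0.2046, 0.0337]
tool_rot: [3.138, -0.044, 1.739]
contact_force: [-0.2, 0.4, -1.8]
opening: 0.0258
```

```bash
python3 - <<'E'
from plan import *
o=observe();print(o['time'],o['tool_pos'],o['tool_rot'],o['opening'],o['contact_force'])
s=snap('scene'); c=proj(s,[.57,-.08,.04])[0].astype(int); print(c)
save('g_scene.png',cv2.resize(s['color'][c[1]-40:c[1]+40,c[0]-52:c[0]+52],(780,600),interpolation=cv2.INTER_CUBIC))
t=snap('top'); p,r=pose(); im=t['color'].astype(int)
c=proj(t,[.57,-.08,.04])[0].astype(int); x0,y0=c-[40,30]; save('g_top.png',cv2.resize(t['color'][y0:y0+60,x0:x0+80],(800,600),interpolation=cv2.INTER_CUBIC)); print(x0,y0)
m=np.zeros(im.shape[:2],bool); m[181:197,347:392]=True; m&=im.min(2)>150
n,l,st,ce=cv2.connectedComponentsWithStats(m.astype(np.uint8)); print(st[1:])
E
```

```text
15.9833 [ 0.5873027  -0.20455504  0.03372433] [ 3.1382538  -0.04394491  1.73928021] 0.025753776305888054 [-0.21494617  0.42459763 -1.80579329]
[286 238]
325 159
[[351 185  41  11 187]
 [390 194   2   3   4]]
```

View pics/g_scene.png

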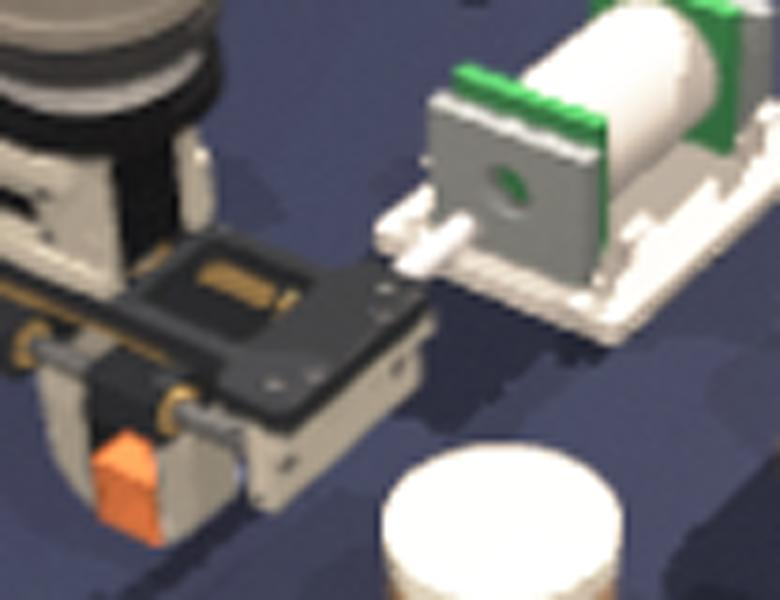

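View pics/g_top.png

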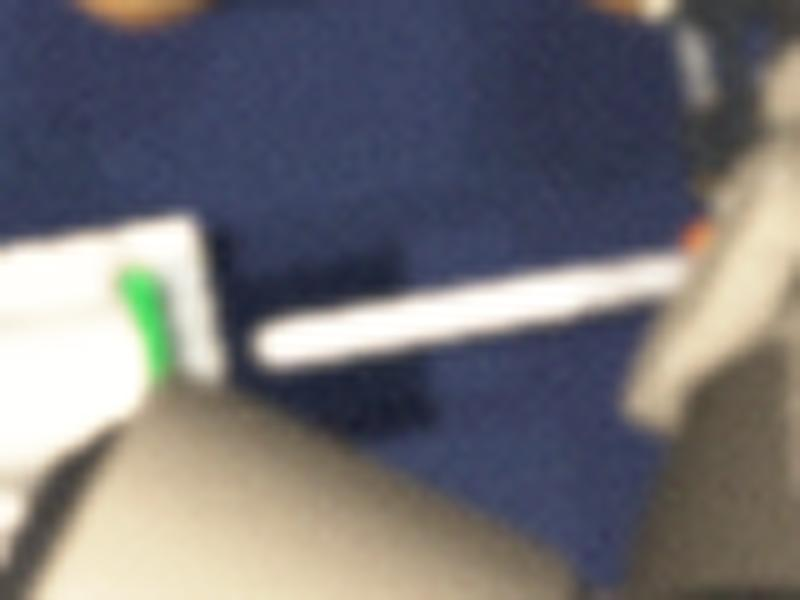

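```bash
cat > tp.py <<'E'
from plan import *
t=load('top'); p,r=pose(); im=t['color'].astype(int)
m=np.zeros(im.shape[:2],bool); m[181:197,347:392]=True; m&=im.min(2)>150
n,l,st,ce=cv2.connectedComponentsWithStats(m.astype(np.uint8)); ys,xs=np.nonzero(l==1)
P=onplane(t,np.c_[xs,ys],p[2]+.009)[:,:2].astype(np.float32)
L=cv2.fitLine(P,cv2.DIST_HUBER,0,.01,.01).ravel(); v=L[:2]*np.sign(L[1]); pr=(P-L[2:])@v
tip=L[2:]+v*pr.max()
C0=np.array([.5396,.0572]); yaw=.178
S=lambda q:np.array([[np.cos(yaw),np.sin(yaw)],[-np.sin(yaw),np.cos(yaw)]])@(np.array(q)[:2]-C0)
print('yaw',np.arctan2(v[1],v[0])-np.pi/2-yaw,'tip',S(tip),'near',S(L[2:]+v*pr.min()),'tcp',S(p))
s=load('scene'); c=np.array([286,238])
def at(px):
    q=(np.array([px])+.5)/7.5-.5+c-[52,40]
    w=rays(s,q)@s['T'][:3,:3].T; o=s['T'][:3,3]; n=np.array([np.cos(yaw),np.sin(yaw),0]); k=(n[:2]@C0-n@o)/(w[0]@n); q=o+k*w[0]; return S(q)[1],q[2]
print(at([462,224]),at([412,266]),'hole',at([508,190]))
E
python3 tp.py
```

```text
yaw -0.0031189024 tip [ 0.00049185 -0.08750247] near [ 3.88714669e-05 -2.32739685e-01] tcp [ 0.00169434 -0.26672107]
(np.float64(-0.09148505591444965), np.float64(0.04333929590204255)) (np.float64(-0.1219426387079507), np.float64(0.0428025265077151)) hole (np.float64(-0.0624998024898805), np.float64(0.041782576630589485))
```

{"op": "send_rows", "data": {
  "series": [
    [0.008,0,0.0004,0,0,0,0.9],
    [0.01,0,0.0004,0,0,0,0.9],
    [0.01,-0.0001,0.0004,0,0,0,0.9],
    [0.01,-0.0001,0.0004,0,0,0,0.9],
    [0.008,-0.0001,0.0004,0,0,0,0.9]
  ]
}}

```text
time: 16.5
tool_pos: [0.5803, -0.1577, 0.0358]
tool_rot: [3.135, -0.042, 1.741]
contact_force: [-0.1, -1.0, -1.0]
opening: 0.0254
```

```bash
python3 - <<'E'
from plan import *
o=observe();print(o['time'],o['tool_pos'],o['tool_rot'],o['opening'],o['contact_force'],o['torque'])
s=snap('scene'); c=proj(s,[.56,-.04,.04])[0].astype(int)
save('g_scene.png',cv2.resize(s['color'][c[1]-40:c[1]+40,c[0]-52:c[0]+52],(780,600),interpolation=cv2.INTER_CUBIC))
E
```

```text
16.5 [ 0.5802631  -0.15773179  0.03582297] [ 3.13537799 -0.04207359  1.74100964] 0.025358441408226563 [-0.09442122 -0.98780503 -0.98554899] [-0.09673791 -0.17600909 -0.00038671]
```

View pics/g_scene.png

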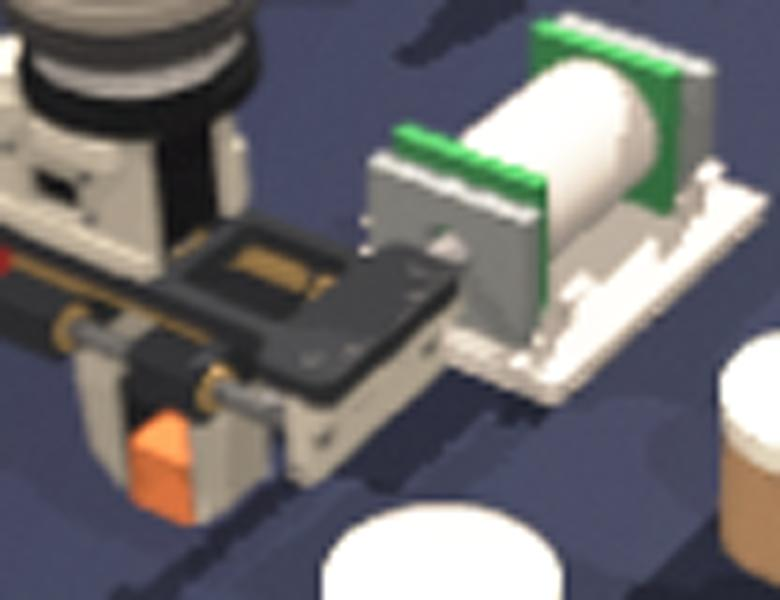

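{"op": "send_rows", "data": {
  "series": [
    [0.012,-0.0002,0.0006,0,0,0,0.9],
    [0.014,-0.0002,0.0006,0,0,0,0.9],
    [0.014,-0.0002,0.0006,0,0,0,0.9],
    [0.014,-0.0002,0.0006,0,0,0,0.9],
    [0.012,-0.0002,0.0006,0,0,0,0.9]
  ]
}}

```text
time: 16.97
tool_pos: [0.5679, -0.0926, 0.0353]
tool_rot: [3.136, -0.042, 1.741]
contact_force: [0.3, -0.8, -0.8]
opening: 0.0258
```

{"op": "send_rows", "data": {
  "series": [
    [0.01,-0.0001,0.0004,0,0,0,0.9],
    [0.01,-0.0001,0.0004,0,0,0,0.9],
    [0.01,-0.0001,0.0004,0,0,0,0.9],
    [0.01,-0.0001,0.0004,0,0,0,0.9],
    [0.008,-0.0001,0.0004,0,0,0,0.9]
  ]
}}

```text
time: 17.38
tool_pos: [0.5597, -0.0462, 0.0353]
tool_rot: [3.135, -0.042, 1.74]
contact_force: [-0.9, -0.4, -2.0]
opening: 0.0258
```

```bash
cat > ck2.py <<'E'
from plan import *
o=observe();p=o['tool_pos'];print(o['time'],p,o['tool_rot'],o['opening'],o['contact_force'],o['torque'])
C0=np.array([.5396,.0572]); yaw=.178
S=lambda q:np.array([[np.cos(yaw),np.sin(yaw)],[-np.sin(yaw),np.cos(yaw)]])@(np.array(q)[:2]-C0)
print('tcp stand',S(p))
for n in('scene','top'):
    s=snap(n); c=proj(s,[.545,.03,.04])[0].astype(int)
    save(f'g_{n}.png',cv2.resize(s['color'][c[1]-45:c[1]+45,c[0]-60:c[0]+60],(800,600),interpolation=cv2.INTER_CUBIC))
E
python3 ck2.py
```

```text
17.3833 [ 0.55965328 -0.04620457  0.03529657] [ 3.13548792 -0.04200357  1.74020096] 0.025767302599149222 [-0.87564435 -0.39367893 -1.9579779 ] [-0.06733338 -0.12525419  0.05745772]
tcp stand [ 0.00142746 -0.10532142]
```

View pics/g_scene.png

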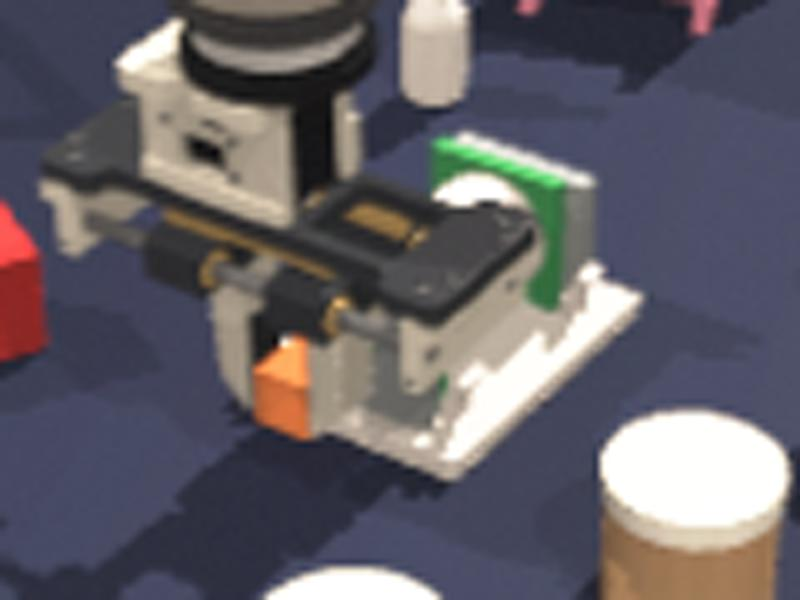

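View pics/g_top.png

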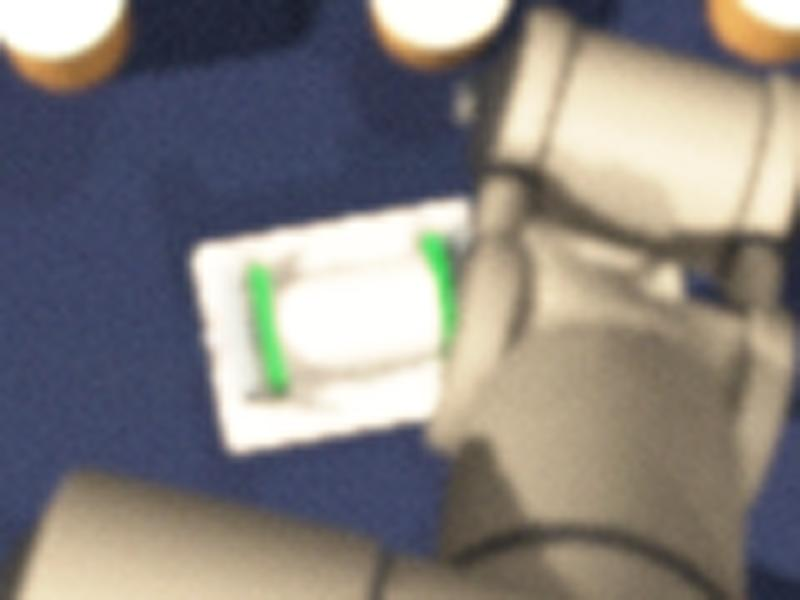

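{"op": "send_rows", "data": {
  "series": [
    [0.004,0,0.0002,0,0,0,0.9],
    [0.004,0,0.0002,0,0,0,0.9],
    [0.004,0,0.0002,0,0,0,0.9],
    [0.002,0,0.0001,0,0,0,0.9],
    [0,0,0,0,0,0,0.9]
  ]
}}

```text
time: 17.9
tool_pos: [0.5574, -0.0331, 0.0352]
tool_rot: [3.136, -0.042, 1.74]
contact_force: [0.5, 1.0, -1.0]
opening: 0.0257
```

{"op": "send_rows", "data": {
  "series": [
    [0.0015,0,0.0001,0,0,0,0.9],
    [0.0015,0,0.0001,0,0,0,0.9],
    [0,0,0,0,0,0,0.9]
  ]
}}

```text
time: 18.15
tool_pos: [0.557, -0.0304, 0.0351]
tool_rot: [3.135, -0.042, 1.74]
contact_force: [0.8, 0.7, -0.5]
opening: 0.0257
```

{"op": "send_rows", "data": {
  "series": [
    [0.001,0,0,0,0,0,0.9],
    [0.001,0,0,0,0,0,0.9],
    [0,0,0,0,0,0,0.9]
  ]
}}

```text
time: 18.4
tool_pos: [0.5566, -0.0284, 0.0352]
tool_rot: [3.135, -0.042, 1.74]
contact_force: [-0.2, 0.4, -0.9]
opening: 0.0258
```

{"op": "send_rows", "data": {
  "series": [
    [0.001,0,0,0,0,0,0.9],
    [0.001,0,0,0,0,0,0.9],
    [0,0,0,0,0,0,0.9]
  ]
}}

```text
time: 18.65
tool_pos: [0.5566, -0.0279, 0.0353]
tool_rot: [3.135, -0.04, 1.741]
contact_force: [0.4, -6.7, -3.2]
opening: 0.0258
```

{"op": "send_rows", "data": {
  "series": [
    [0.0005,0,0.001,0,0,0,0.9],
    [0,0,0.001,0,0,0,0.9],
    [0,0,0.001,0,0,0,0.9],
    [0,0,0,0,0,0,0.9]
  ]
}}

```text
time: 18.98
tool_pos: [0.5575, -0.0278, 0.033]
tool_rot: [3.133, -0.039, 1.74]
contact_force: [0.5, -7.7, 0.0]
opening: 0.0259
```

```bash
python3 ck2.py
```

```text
18.9833 [ 0.55750826 -0.02775029  0.03302785] [ 3.1328242  -0.03878524  1.74011085] 0.0258546920241347 [ 0.48817365 -7.7458058   0.01859025] [-1.27772761 -0.27867683 -0.00285442]
tcp stand [ 0.00258388 -0.08677892]
```

View pics/g_scene.png

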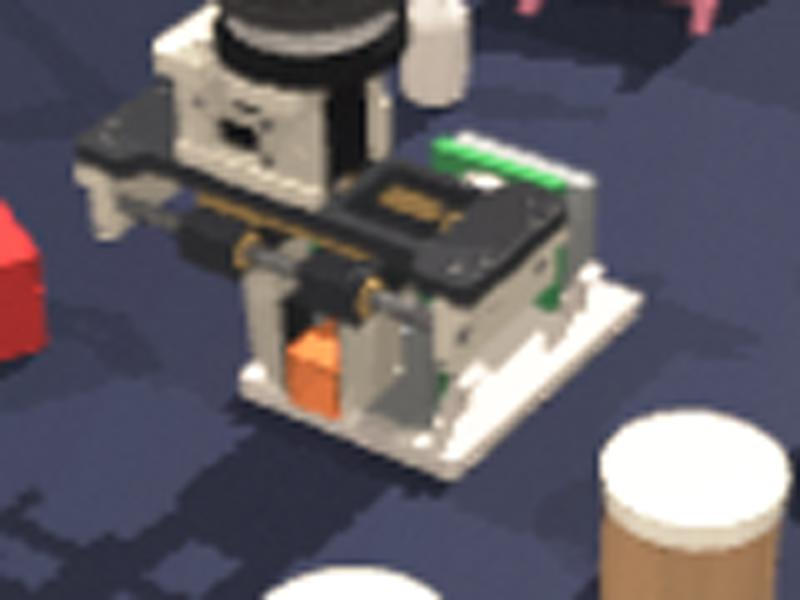

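{"op": "send_rows", "data": {
  "series": [
    [0,0,0,0,0,0,0.8],
    [0,0,0,0,0,0,0.6],
    [0,0,0,0,0,0,0.5],
    [0,0,0,0,0,0,0.5],
    [0,0,0,0,0,0,0.5]
  ],
  "newtons": 20
}}

```text
time: 19.5
tool_pos: [0.5561, -0.0256, 0.0323]
tool_rot: [3.136, -0.042, 1.74]
contact_force: [0.1, -0.1, 0.1]
opening: 0.0449
```

{"op": "send_rows", "data": {
  "series": [
    [0,0,-0.01,0,0,0,0.5],
    [0,0,-0.02,0,0,0,0.5],
    [0,0,-0.03,0,0,0,0.5],
    [0,0,-0.03,0,0,0,0.5],
    [-0.02,0,-0.03,0,0,0,0.5]
  ]
}}

```text
time: 19.92
tool_pos: [0.559, -0.0481, 0.1534]
tool_rot: [3.136, -0.043, 1.743]
contact_force: [2.0, -0.4, 0.0]
opening: 0.046
```

{"op": "send_rows", "data": {
  "series": [
    [-0.04,0,-0.02,0,0,0,0.5],
    [-0.04,0,-0.02,0,0,0,0.5],
    [-0.04,0,-0.01,0,0,0,0.5],
    [-0.03,0,0,0,0,0,0.5],
    [0,0,0,0,0,0,0.5]
  ]
}}

```text
time: 20.33
tool_pos: [0.5846, -0.2009, 0.1936]
tool_rot: [3.134, -0.038, 1.735]
contact_force: [-0.2, 1.1, -0.8]
opening: 0.0461
```

```bash
python3 ck2.py; python3 - <<'E'
from h import *
save('full.png',load('scene')['color'])
E
```

```text
20.3333 [ 0.58455031 -0.20086373  0.19357993] [ 3.1336155  -0.0383397   1.73538825] 0.04609637171661636 [-0.17497327  1.13198943 -0.75675005] [-0.03628057 -0.07092015  0.04763429]
tcp stand [-0.00145307 -0.26194524]
```

View pics/g_scene.png

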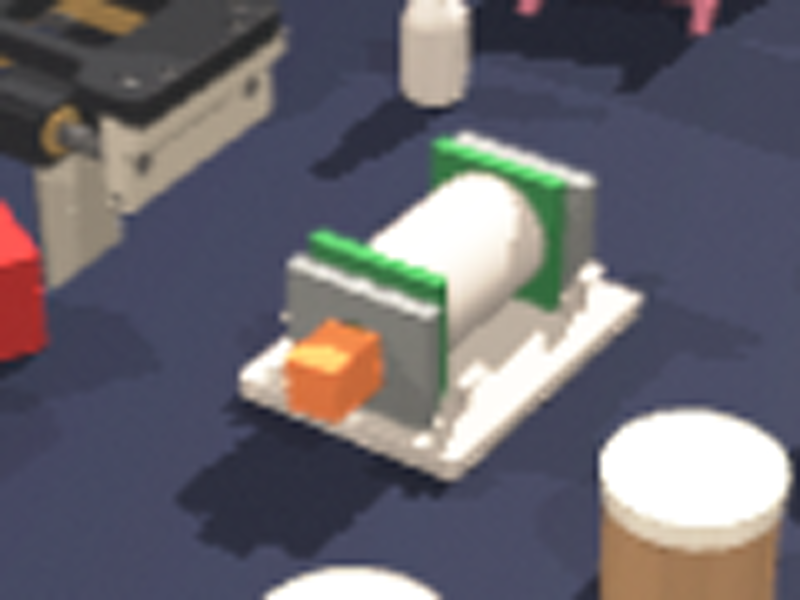

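View pics/g_top.png

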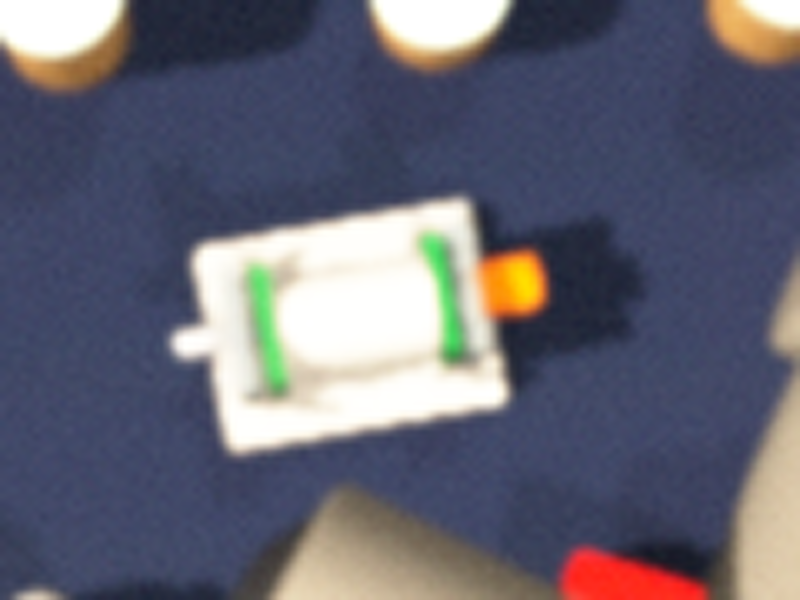

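View pics/full.png

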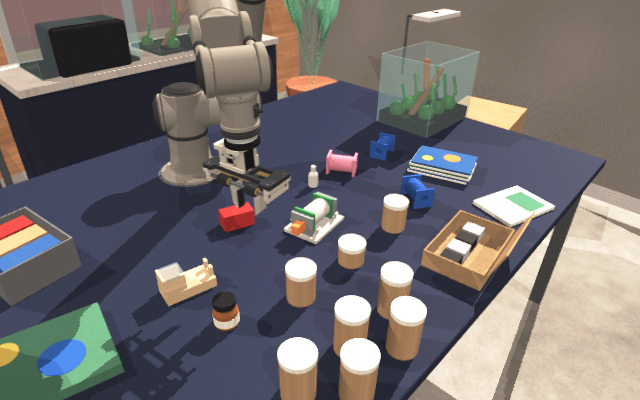

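```bash
python3 - <<'E'
from plan import *
C0=np.array([.5396,.0572]); yaw=.178
S=lambda q:(np.array([[np.cos(yaw),np.sin(yaw)],[-np.sin(yaw),np.cos(yaw)]])@(np.array(q)[:2]-C0)).round(4)
t=load('top'); s=load('scene')
c=proj(t,[.545,.03,.04])[0].astype(int)
f=lambda p:[(np.array(p)+.5)/6.667-.5+c-[60,45]]
print('tip',S(onplane(t,f([169,345]),.04)[0]),'knob back',S(onplane(t,f([549,280]),.053)[0]))
c=proj(s,[.545,.03,.04])[0].astype(int)
g=lambda p:[(np.array(p)+.5)/6.667-.5+c-[60,45]]
print('scene: knob top back corners',S(onplane(s,g([286,368]),.053)[0]),S(onplane(s,g([336,378]),.053)[0]),'front right',S(onplane(s,g([384,336]),.053)[0]), 'plate top outer',S(onplane(s,g([290,268]),.07)[0]),S(onplane(s,g([436,318]),.07)[0]))
E
```

```text
tip [0.0018 0.0989] knob back [-0.002  -0.1046]
scene: knob top back corners [-0.0041 -0.1072] [ 0.0165 -0.1014] front right [ 0.0155 -0.0661] plate top outer [-0.0305 -0.0678] [ 0.0395 -0.0641]
```

```bash
python3 -c "
from cell import workorder,observe
print(abs(observe()['qvel']).max(),workorder.hand_in())"
```

```text
the job is handed in; nothing more can be done
0.04224271192428936 None
```

The cartridge is mounted on the stand and the rod is threaded through it with the knob home against the plate. I handed the job in at about 20.4 s of the 58 s allowed; no verdict is reported.

- **Cartridge:** I laid the white cartridge with green ends in the cradle. The pictures show it seated flat between the two plates.
- **Rod:** I drew it 49 mm out of the holder and lifted it clear. I laid it on the table to change my grip from the shaft to the knob, then threaded it in from the right-hand (-y) side.
- **Knob home:** Contact came at about 7 N. The knob's shoulder measures 66 mm from the stand's centre, which is where the plate's outer face is. The tip shows beyond the far plate.
- **Measurement disagreement:** In the top view the rod came out about 9 mm too long (203 against 194 mm), which I put down to image blur. Its midpoint is within 0.2 mm of where it should be, so I took the knob as home.
- **Camera offset:** The scene camera read about 2 mm off the arm's own position. I allowed for that when placing the cartridge.
- **Other goods:** I compared them only by eye in the last scene picture. They look unmoved, and the arm was clear of everything.

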